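Rinse and drain the tapered tap plugs

TASK

Rinse the brass tap plugs that lie on the table: stand every one of them, narrow end down, in a tapered cup of its own on the rinse stand, upright and fully home, and let go of it. With all of them standing there, squeeze the rinse gun's trigger fully, keep it squeezed for three seconds and let it spring back; then lay all the plugs flat on the floor of the draining tray, none on its rim or on another plug, without knocking over or shoving away the other things on the table.

Things in the scene. Friction and masses are not known exactly. Their poses are not given: they have to be found in the camera images.
- plug_a_center (a point): Brass tap plug, 126 mm long, 0.2-0.4 kg, all alike. From its narrow end: cone 62 mm long growing from 22 to 50 mm diameter; square flange 60 x 60 mm, 8 mm thick, its middle 70 mm up; plain square shank 30 x 30 mm from 74 to 126 mm, the part to grip. Point: the centre, on the axis 63 mm from the narrow end. z: along the axis, narrow end to shank end. May be absent.
- plug_b_center (a point): Brass tap plug, 126 mm long, 0.2-0.4 kg, all alike. From its narrow end: cone 62 mm long growing from 22 to 50 mm diameter; square flange 60 x 60 mm, 8 mm thick, its middle 70 mm up; plain square shank 30 x 30 mm from 74 to 126 mm, the part to grip. Point: the centre, on the axis 63 mm from the narrow end. z: along the axis, narrow end to shank end. May be absent.
- plug_c_center (a point): Brass tap plug, 126 mm long, 0.2-0.4 kg, all alike. From its narrow end: cone 62 mm long growing from 22 to 50 mm diameter; square flange 60 x 60 mm, 8 mm thick, its middle 70 mm up; plain square shank 30 x 30 mm from 74 to 126 mm, the part to grip. Point: the centre, on the axis 63 mm from the narrow end. z: along the axis, narrow end to shank end. May be absent.
- plug_a: The same plug. Origin: centre of its narrow end; z along its axis to the shank end; x, y square to the flats of flange and shank. It starts lying on the rim of its narrow end and an edge of its flange: the axis rises 16 degrees towards the shank, its centre is 28 mm and the middle of the shank 38 mm above the table. It balances 51 mm from the narrow end. The shank end points ahead and to the left.
- plug_b: The same plug. Origin: centre of its narrow end; z along its axis to the shank end; x, y square to the flats of flange and shank. It starts lying on the rim of its narrow end and an edge of its flange: the axis rises 16 degrees towards the shank, its centre is 28 mm and the middle of the shank 38 mm above the table. It balances 51 mm from the narrow end. The shank end points ahead and to the left.
- plug_c: The same plug. Origin: centre of its narrow end; z along its axis to the shank end; x, y square to the flats of flange and shank. It starts lying on the rim of its narrow end and an edge of its flange: the axis rises 16 degrees towards the shank, its centre is 28 mm and the middle of the shank 38 mm above the table. It balances 51 mm from the narrow end. The shank end points ahead and to the left.
- cup0_seat (a point): One of three alike tapered cups (any plug fits) in a row on the rinse stand, 110 mm apart along y. Point: where a plug's centre comes when it is fully home, upright, narrow end down; 71 mm above the table, on the cup's upright axis; z up. The cup matches the plug's cone (12.7 degrees half angle); mouth 49 mm wide, 70 mm above the table. A plug fully home has its flange 5 mm over the mouth.
- cup1_seat (a point): One of three alike tapered cups (any plug fits) in a row on the rinse stand, 110 mm apart along y. Point: where a plug's centre comes when it is fully home, upright, narrow end down; 71 mm above the table, on the cup's upright axis; z up. The cup matches the plug's cone (12.7 degrees half angle); mouth 49 mm wide, 70 mm above the table. A plug fully home has its flange 5 mm over the mouth.
- cup2_seat (a point): One of three alike tapered cups (any plug fits) in a row on the rinse stand, 110 mm apart along y. Point: where a plug's centre comes when it is fully home, upright, narrow end down; 71 mm above the table, on the cup's upright axis; z up. The cup matches the plug's cone (12.7 degrees half angle); mouth 49 mm wide, 70 mm above the table. A plug fully home has its flange 5 mm over the mouth.
- tray_floor (a point): Aluminium draining tray, fixed, empty at first: 280 (x) by 250 mm (y) outside, walls 4 mm thick, rim 20 mm above its inner floor. Point: centre of the inner floor, 4 mm above the table; x, y along its sides, z up. A plug lying in it has its centre 28 mm above the floor. Three fit side by side 75 mm apart along x.
- gun_squeeze (a point): Fixed rinse gun: level black grip 130 long, 24 wide, 28 mm high, with a trigger bar beside it. Point: midway across grip and trigger when squeezed shut, 135 mm above the table. x: along the grip to the nozzle; y: level, across to the trigger's side; z up. Here the grip's back is at y = -18 mm, the trigger's outer face at +30 mm free, +18 mm squeezed. Clear above and 40 mm below.
- trigger_pad (a point): Where to press the steel trigger bar (105 mm long, 10 thick, 22 high): on its outer face, beside the squeeze point. It moves level towards the grip. Gripper fingers can straddle grip and trigger from above and close on both.
- trigger (a joint): Angle of the trigger about its upright hinge near the nozzle, 65 mm from the squeeze point: 0 free (sprung out), 0.18 fully squeezed at its stop. The spring needs about 3 N at the squeeze point to start and 9 N fully squeezed; it returns by itself.
- jug: Steel jug, 80 mm wide, 100 mm high, bystander; origin at its underside.
- cleaner: White bottle, 66 mm wide, 190 mm high, bystander; origin at its underside.
- canister: Aluminium can, 64 mm wide, 90 mm high, bystander; origin at its underside.
- cup: White cup, 64 mm wide, 60 mm high, bystander; origin at its underside.
- brush: Cleaning brush lying flat, bystander.
- bowl: Steel bowl, 90 mm wide, 45 mm high, bystander; origin at its underside.
Not all that is in view belongs to the job. Leave any turquoise look-alike of the plug_c alone. Leave any blue look-alike of the plug_b alone.

How it is judged:
On the way, in this order (a step that is already met when the one before it is completed fails the run):
1. every plug stands fully home and upright in a cup, let go ((distance between plug_a_center and cup0_seat below 0.006 m or distance between plug_a_center and cup1_seat below 0.006 m or distance between plug_a_center and cup2_seat below 0.006 m) and angle between each of plug_a_center, plug_b_center, plug_c_center's own z axis and vertical below 0.08 rad and (distance between plug_b_center and cup0_seat below 0.006 m or distance between plug_b_center and cup1_seat below 0.006 m or distance between plug_b_center and cup2_seat below 0.006 m) and (distance between plug_c_center and cup0_seat below 0.006 m or distance between plug_c_center and cup1_seat below 0.006 m or distance between plug_c_center and cup2_seat below 0.006 m) and contact force between each of plug_a, plug_b, plug_c and the fingers below 0.3 N), for 0.3 s.
2. the trigger is held fully squeezed for two seconds or more, with every plug still standing in its cup ((distance between plug_a_center and cup0_seat below 0.006 m or distance between plug_a_center and cup1_seat below 0.006 m or distance between plug_a_center and cup2_seat below 0.006 m) and angle between each of plug_a_center, plug_b_center, plug_c_center's own z axis and vertical below 0.08 rad and (distance between plug_b_center and cup0_seat below 0.006 m or distance between plug_b_center and cup1_seat below 0.006 m or distance between plug_b_center and cup2_seat below 0.006 m) and (distance between plug_c_center and cup0_seat below 0.006 m or distance between plug_c_center and cup1_seat below 0.006 m or distance between plug_c_center and cup2_seat below 0.006 m) and value of joint trigger above 0.14 rad), for 2 s.
3. the trigger has sprung back (value of joint trigger below 0.03 rad), for 0.2 s.
At the end, for the whole second after the job is handed in: Every plug lies at rest on the floor of the draining tray: its centre within 120 mm (x) and 105 mm (y) of the tray's centre and less than 42 mm above the floor, its axis 63 to 86 degrees from vertical; the trigger is free (under 0.03 rad) (x of plug_a_center in the frame of tray_floor between -0.12 and 0.12 m and y of plug_a_center in the frame of tray_floor between -0.105 and 0.105 m and z of each of plug_a_center, plug_b_center, plug_c_center in the frame of tray_floor below 0.042 m and angle between plug_a_center's own z axis and vertical between 1.1 and 1.5 rad and linear speed of each of plug_a, plug_b, plug_c below 0.03 m/s and x of plug_b_center in the frame of tray_floor between -0.12 and 0.12 m and y of plug_b_center in the frame of tray_floor between -0.105 and 0.105 m and angle between plug_b_center's own z axis and vertical between 1.1 and 1.5 rad and x of plug_c_center in the frame of tray_floor between -0.12 and 0.12 m and y of plug_c_center in the frame of tray_floor between -0.105 and 0.105 m and angle between plug_c_center's own z axis and vertical between 1.1 and 1.5 rad and value of joint trigger below 0.03 rad); the robot touches nothing.
It fails at once if a bystander is shoved more than 60 mm (distance of any of jug, cleaner, canister, cup, brush, bowl from where it was at the start of the episode above 0.06 m).
It fails at once if a standing bystander is knocked over (angle between any of jug, cleaner, canister, cup, bowl's own z axis and vertical above 0.7 rad).
Of plug_a, plug_b, plug_c only 2 to 3 are there at a start; the rules pass over those that are not, and their reading is None.
At some moment in a run one of plug_a, plug_b, plug_c may be knocked a few centimetres aside while the robot is not near it.
It also fails if it takes over 210 s, if anything falls off the work surface, if the arm or the gripper's body presses on something with over 40 N, if the wrist force passes 120 N, or if a joint passes its speed limit or range.

ROBOT

A 6-joint arm with a two-finger parallel gripper is mounted at the origin on the work surface. World frame = base frame: x ahead of the robot, y to its left, z up, the work surface at z = 0. Lengths are in m, angles in rad, forces in N, time in s.
With the tool pointing down it reaches from about 0.25 to 0.8 m from the base axis. Payload 8.5 kg.
Tool frame: the origin (TCP) lies at the centre of the arm's flange, where the gripper is bolted on; the fingertips stand 173 mm ahead of it and the grasp point (between the pads) lies 155 mm ahead of it; z points along the fingers, y is the direction in which the jaws open and shut (so a half turn about z gives the same grasp; the last joint's range is limited). The gripper opens to 85 mm and grips with 20 to 120 N. Pads are 22 mm wide; open, the fingers measure 114 mm over their backs; the gripper's body (76 mm by 85 mm) begins 54 mm behind the grasp point. The pads swing forward as they close: fully open they stand 13 mm farther back than shut.
Start: joints at [0, 0.238, -0.013, 1.319, 0, 1.571], TCP at [0.525, 0, 0.405] pointing down, gripper open.
Joint ranges: [-2.66, 2.66], [-1.03, 1.9], [-1.14, 1.46], [-1.82, 2.27], [-1.45, 1.34], [-3.14, 3.14]. Speed limits (rad/s): [2.22, 2.22, 2.79, 3.14, 3.14, 3.14].

INTERFACE

Orientations are given as [roll, pitch, yaw] about the fixed x, y, z axes, in that order (R = Rz(yaw) Ry(pitch) Rx(roll)).
In Python, from plant import r gives the robot as it stands.
- The arm moves only by the tool servo_tool, never from a script. Its argument "moves" is a list of rows, each an object with "xyz": the shift along the tool's x, y, z in m, a list of three; "angular": the turn, a rotation vector about the tool's x, y, z in rad, a list of three; "hand": the closure in counts, from 0 (fully open) to 255 (shut). In form: [{"xyz": [tx, ty, tz], "angular": [ax, ay, az], "hand": hand}, ...]. A call has 1 to 10 rows; each row is the pose to reach, as a shift and turn from the pose commanded when the call began, along the tool's axes at that moment; what a row does not reach only later rows make up. A row lasts 1/12 s, in which the tool goes at most 41.7 mm and 7.16 degrees, less where a joint would pass 70% of its speed; a pose out of reach is approached as far as the arm can. A call with a gripper value outside its range is refused whole. The fingers move at their own pace and stop on an object; the grip force is fixed at half the most. Time passes only in rows, so rows that repeat a pose let the fingers close. It gives the time, the measured TCP pose, the force and the opening at its end, in the units of the state.
- r.get_obs(): the state, without advancing time (a new reading comes with each control period).
- r.snapshot(name): name is "scene" or "side" or "wrist"; returns a dict with "color" (384x512x3 uint8, red, green, blue), "vfov" (degrees; the focal length in pixels is half the picture's height over the tangent of half this angle, whatever the lens; pixels are square), "cx", "cy" (the principal point, pixels), "k1" (the pictures are not rectified: a ray, as slopes to the right and down, at radius r is drawn at 1 + k1 r^2 times it, then the intrinsics apply), "position" and "attitude" of the camera in the world. Camera axes: x right, y down, z forward; pixel columns grow to the right and rows downward; lengths in m; the calibration is good to about 2 mm. A picture is of the moment at which its call begins. There is no depth.
- r.sign_off(): hands the job in, once; it reports no verdict.
Trained networks look in the newest picture that a camera, given by its name, has taken for a name from the list of things; names that differ only in an ending like _2 or _b are one class to them, and where a whole thing is asked for, a point or a joint stands for the part that bears it (a point fixed in the world has none). Each returns a list of dicts, best first, with "confidence" (0 to 1); they miss things now and then, are a little off and sometimes report something else, mostly with a low value. They report only what shows in the picture. A call takes as long as a camera call. They do not tell look-alikes from the thing itself.
- r.outline_of(name, camera): "region" (384x512 bool, what is visible of it) and "at" ([column, row] in pixels, amid what is visible of it).
The state is a dict: "t": time; "joint_pos": joint angles; "joint_vel": joint speeds; "tau": joint torques, N m; "tool_pos": TCP position; "orientation": TCP orientation; "force": force on the tool from outside, world axes, zero at the start; "torque": the same for the moment, N m; "width": finger opening in m.
Only numpy, scipy, OpenCV 4.12 (cv2) and the standard library are available. Lean on these libraries where they do the work, as an engineer would, in place of code of your own. Each camera call takes 0.05 s, during which the arm holds its last target. There are 200 camera calls.

## Working session

There is one attempt and no reset: what is moved stays moved. The work goes in short steps, Python scripts to look and compute and a tool call to move; the robot and the scene stay as the last step left them, time stands still between calls to the robot, and variables do not carry over. Pictures are saved under pics/ and viewed, about 12 in all and at most 16, crops included, and the job is handed in when it is done.

Besides the shell and the picture viewer there is one more tool, called after "Request:" by a JSON object that holds its "api" and its "payload", one argument or row to a line. servo_tool: Moves the arm, as the interface text tells. Its arguments: {"type":"object","properties":{"moves":{"type":"array","items":{"type":"object","properties":{"xyz":{"type":"array","items":{"type":"number"}},"angular":{"type":"array","items":{"type":"number"}},"hand":{"type":"number"}}}}},"required":["moves"]}

```bash
ls; mkdir -p pics; cat > h.py <<'E'
from plant import r
import numpy as np, cv2
from scipy.spatial.transform import Rotation as Ro
def snap(n,save=None):
    s=r.snapshot(n)
    if save: cv2.imwrite('pics/'+save,cv2.cvtColor(s['color'],cv2.COLOR_RGB2BGR))
    return s
def att(s):
    a=np.array(s['attitude'],float)
    if a.shape==(3,3): return a
    return Ro.from_euler('xyz',a).as_matrix() if a.size==3 else Ro.from_quat(a).as_matrix()
def K(s):
    f=192/np.tan(np.radians(s['vfov'])/2); return f,s['cx'],s['cy'],s['k1']
def ray(s,uv):
    f,cx,cy,k=K(s); d=np.array([(uv[0]-cx)/f,(uv[1]-cy)/f]); x=d.copy()
    for _ in range(20): x=d/(1+k*(x@x))
    v=att(s)@np.array([x[0],x[1],1]); return np.array(s['position']),v
def onz(s,uv,z):
    p,v=ray(s,uv); return p+v*(z-p[2])/v[2]
def proj(s,P):
    f,cx,cy,k=K(s); q=(np.atleast_2d(P)-np.array(s['position']))@att(s); q=q[:,:2]/q[:,2:]
    q=q*(1+k*(q**2).sum(1))[:,None]; return q*f+[cx,cy]
def tri(obs): # list of (s,uv)
    A=np.zeros((3,3));b=np.zeros(3)
    for s,uv in obs:
        p,v=ray(s,uv); v/=np.linalg.norm(v); M=np.eye(3)-np.outer(v,v); A+=M;b+=M@p
    return np.linalg.solve(A,b)
E
cat > a.py <<'E'
from h import *
print(r.get_obs())
S={}
for n in ['scene','side','wrist']:
    s=snap(n,n+'0.png'); S[n]=s
    print(n,{k:v for k,v in s.items() if k!='color'})
    for o in ['plug_a','cup0_seat','tray_floor','gun_squeeze','trigger','trigger_pad','jug','cleaner','canister','cup','brush','bowl']:
        try:
            for d in r.outline_of(o,n):
                ys,xs=np.nonzero(d['region'])
                print(' ',o,round(d['confidence'],2),np.round(d['at']),d['region'].sum(),xs.min(),xs.max(),ys.min(),ys.max(),np.round(onz(s,d['at'],0.03),3))
        except Exception as e: print(o,e)
E
python3 a.py
python3 -c "
import cv2,numpy as np
cv2.imwrite('pics/m0.png',cv2.resize(cv2.imread('pics/scene0.png'),(800,600),interpolation=cv2.INTER_CUBIC))"
```

```text
pics
{'t': 0.0, 'joint_pos': array([ 1.81488280e-05,  2.38744330e-01, -1.42042097e-02,  1.31919873e+00,
       -1.57068576e-05,  1.57079606e+00]), 'joint_vel': array([ 0.00053795, -0.00055374, -0.00019246, -0.0008887 ,  0.00033564,
        0.00041262]), 'tau': array([ 1.29771975e-03, -5.38790166e+01,  3.46437156e+01,  1.83730113e-02,
        1.69192181e-04,  6.54446694e-05]), 'tool_pos': array([5.24843642e-01, 7.43000221e-06, 4.04116068e-01]), 'orientation': array([-3.14024171e+00,  1.57064876e-05,  1.57081476e+00]), 'force': array([0.44699482, 0.97475314, 0.37279735]), 'torque': array([-0.00110048, -0.03426027,  0.02764316]), 'width': 0.08537334580180396}
scene {'vfov': 57.37441631805893, 'cx': 252.61864119681044, 'cy': 188.0485274827205, 'k1': -0.10784756248003582, 'position': array([ 1.24871533, -0.23472155,  0.92365049]), 'attitude': array([-2.40467122, -0.0118786 ,  1.29877176])}
  plug_a 0.96 [282. 172.] 413 261 296 160 178 [0.421 0.119 0.03 ]
  plug_a 0.89 [197. 166.] 428 186 209 152 181 [ 0.316 -0.174  0.03 ]
  plug_a 0.72 [113. 172.] 359 103 121 156 186 [ 0.264 -0.476  0.03 
[... 2866 characters left out ...]
5371032774, 'cx': 253.78640501563416, 'cy': 190.85776706005856, 'k1': -0.07375790059493141, 'position': array([0.52412266, 0.08395368, 0.37454152]), 'attitude': array([ 2.80684513e+00, -9.55258452e-05, -5.64042059e-05])}
  plug_a 0.94 [ 84. 277.] 2240 53 121 251 311 [ 0.288 -0.163  0.03 ]
  plug_a 0.72 [213. 203.] 3111 175 251 162 236 [ 0.474 -0.052  0.03 ]
  cup0_seat 0.6 [342. 193.] 15407 287 395 81 328 [ 0.632 -0.039  0.03 ]
  cleaner 0.87 [469. 209.] 5836 412 511 168 255 [ 0.802 -0.06   0.03 ]
  brush 0.67 [387. 271.] 406 371 401 256 296 [ 0.706 -0.151  0.03 ]
  bowl 0.78 [470.  65.] 5427 428 510 21 107 [0.764 0.113 0.03 ]
  bowl 0.44 [111. 379.] 81 105 115 372 383 [ 0.288 -0.365  0.03 ]
```

View pics/m0.png

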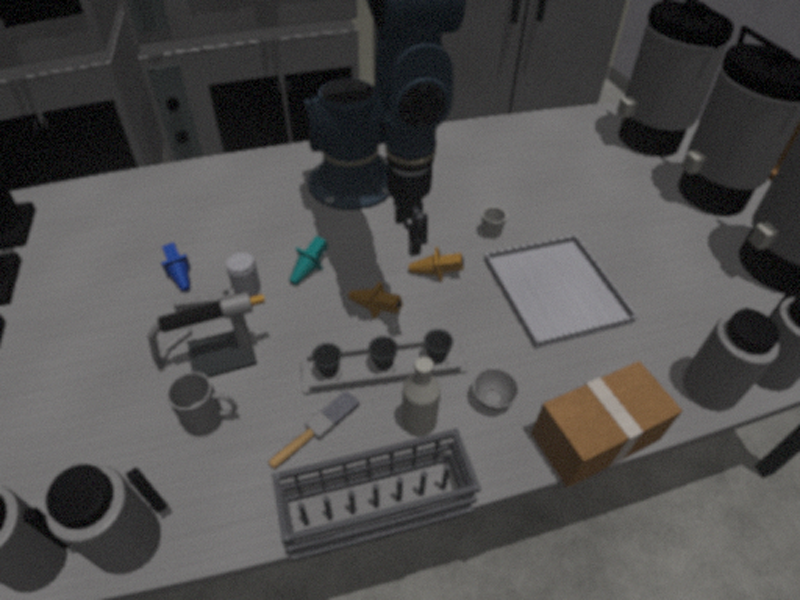

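View pics/side0.png

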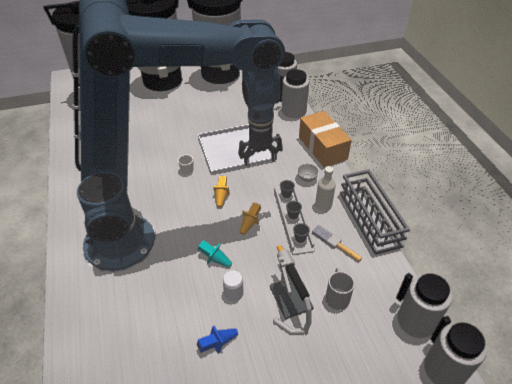

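```bash
cat > fit.py <<'E'
from h import *
from scipy.optimize import minimize
def plugparts():
    t=np.linspace(0,2*np.pi,24,endpoint=False)
    c=np.c_[np.cos(t),np.sin(t)]
    cone=np.r_[np.c_[.011*c,0*t],np.c_[.025*c,0*t+.062]]
    box=lambda a,z0,z1:np.array([[i*a,j*a,z] for i in(-1,1) for j in(-1,1) for z in(z0,z1)])
    return [cone,box(.03,.062,.074),box(.03,.066,.074),box(.015,.074,.126)][0:1]+[box(.03,.066,.074),box(.015,.062,.126)]
PARTS=plugparts()
def pose(x,y,yaw,el=np.radians(16),z=.028):
    a=np.array([np.cos(el)*np.cos(yaw),np.cos(el)*np.sin(yaw),np.sin(el)])
    s=np.array([-np.sin(yaw),np.cos(yaw),0]); n=np.cross(a,s)
    R=np.c_[n,s,a] # local x,y,z
    R[:,0]=np.cross(s,a)
    return R,np.array([x,y,z])-.063*a
def mask(s,R,o,sc=4):
    m=np.zeros((384*sc//2,512*sc//2),np.uint8)
    for P in PARTS:
        q=proj(s,P@R.T+o)*sc/2
        cv2.fillConvexPoly(m,cv2.convexHull(np.round(q).astype(np.int32)),1)
    return cv2.GaussianBlur(m.astype(np.float32),(0,0),2)
def fit(views,x0,z=.028): # views: list (s,region)
    T=[cv2.GaussianBlur(cv2.resize(g.astype(np.float32),(1024,768),interpolation=cv2.INTER_LINEAR),(0,0),2) for s,g in views]
    def cost(p):
        R,o=pose(p[0],p[1],p[2],z=z); return sum(((mask(s,R,o)-t)**2).sum()/t.sum() for (s,_),t in zip(views,T))
    best=None
    for dy in np.arange(-3,3)*np.pi/3:
        q=minimize(cost,[x0[0],x0[1],dy],method='Nelder-Mead',options=dict(initial_simplex=[[x0[0],x0[1],dy],[x0[0]+.01,x0[1],dy],[x0[0],x0[1]+.01,dy],[x0[0],x0[1],dy+.4]],xatol=1e-4,fatol=1e-4))
        if best is None or q.fun<best.fun: best=q
    return best.x,best.fun
E
cat > b.py <<'E'
from fit import *
import pickle
S={n:snap(n) for n in ['scene','side','wrist']}
pickle.dump(S,open('s0.pkl','wb'))
D={n:r.outline_of('plug_a',n) for n in S}
for x0 in [(.41,.12),(.475,-.055),(.31,-.175),(.255,-.475)]:
    V=[]
    for n,s in S.items():
        for d in D[n]:
            if np.linalg.norm(onz(s,d['at'],.03)[:2]-x0)<.05:
                V.append((s,d['region'])); print(n,s['color'][d['region']].mean(0).round())
    print(x0,fit(V,x0),[fit([v],x0) for v in V])
w=S['wrist']['color']; cv2.imwrite('pics/w0.png',cv2.cvtColor(cv2.resize(w,(800,600),interpolation=cv2.INTER_CUBIC),cv2.COLOR_RGB2BGR))
E
python3 b.py
```

```text
side [187. 144.  69.]
wrist [134. 103.  48.]
(0.41, 0.12) (array([0.40081642, 0.11009831, 1.20665866]), np.float64(0.04485073685646057)) [(array([0.40239053, 0.10731034, 1.21500388]), np.float64(0.014761247672140598)), (array([0.39974648, 0.11042673, 1.20931366]), np.float64(0.007573982235044241))]
scene [67. 54. 36.]
side [132. 100.  56.]
(0.475, -0.055) (array([ 0.47226748, -0.05442781,  0.78366207]), np.float64(0.11593860387802124)) [(array([ 0.4737474 , -0.0557008 ,  0.76739225]), np.float64(0.021346403285861015)), (array([ 0.470708  , -0.05357747,  0.82586603]), np.float64(0.07251006364822388))]
scene [35. 86. 85.]
side [ 42. 140. 137.]
wrist [23. 95. 93.]
(0.31, -0.175) (array([ 0.31157241, -0.17571885,  2.33913229]), np.float64(0.41817736625671387)) [(array([ 0.31898095, -0.17706624, -3.93161176]), np.float64(0.07084760814905167)), (array([ 0.31315252, -0.17590843,  2.32598205]), np.float64(0.009764624759554863)), (array([ 0.30998696, -0.17595392,  2.33884665]), np.float64(0.2857130467891693))]
scene [ 44.  61. 107.]
side [ 55.  82. 152.]
(0.255, -0.475) (array([ 0.25468286, -0.47603973, -2.89883523]), np.float64(0.020607460290193558)) [(array([ 0.25841288, -0.47449766, -2.90323372]), np.float64(0.008245250210165977)), (array([ 0.25413761, -0.475765  ,  3.3894699 ]), np.float64(0.006624231580644846))]
```

View pics/w0.png

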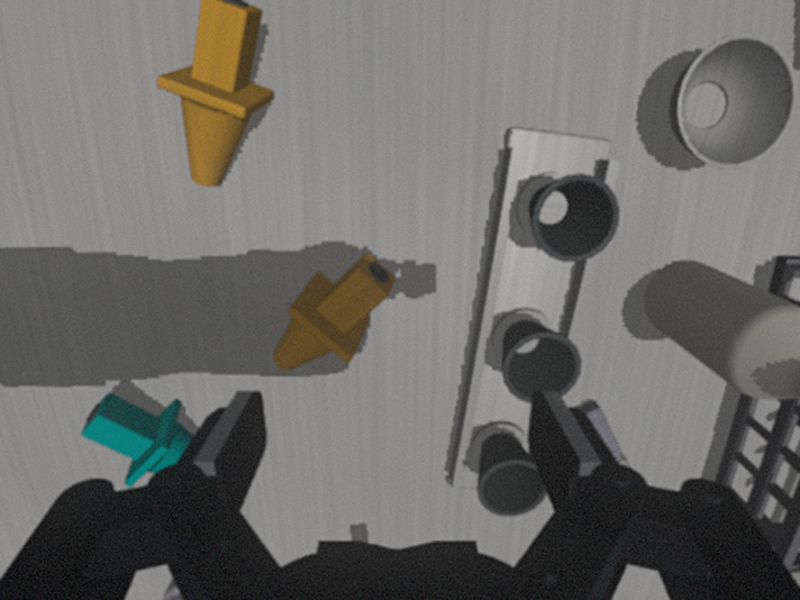

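```bash
cat > c.py <<'E'
from h import *
import pickle
S=pickle.load(open('s0.pkl','rb')); s=S['wrist']
for uv in [(575,217),(542,364),(511,480)]:
    print(onz(s,(np.array(uv)+.5)/1.5625-.5,.07))
for uv in [(511,128),(608,138),(449,483)]: print('stand corner',onz(s,(np.array(uv)+.5)/1.5625-.5,.01))
for n,b in (('scene',(175,185,310,255)),('side',(235,160,345,340))):
    c=cv2.cvtColor(S[n]['color'],cv2.COLOR_RGB2BGR)[b[1]:b[3],b[0]:b[2]]
    k=5 if n=='scene' else 3.3
    cv2.imwrite(f'pics/c_{n}.png',cv2.convertScaleAbs(cv2.resize(c,None,fx=k,fy=k,interpolation=cv2.INTER_CUBIC),alpha=1.5))
E
python3 c.py
```

```text
[0.64081783 0.03451118 0.07      ]
[ 0.62970681 -0.07241609  0.07      ]
[ 0.61624587 -0.17701247  0.07      ]
stand corner [0.60845464 0.09041902 0.01      ]
stand corner [0.68258078 0.08461673 0.01      ]
stand corner [ 0.57446292 -0.23125615  0.01      ]
```

View pics/c_side.png

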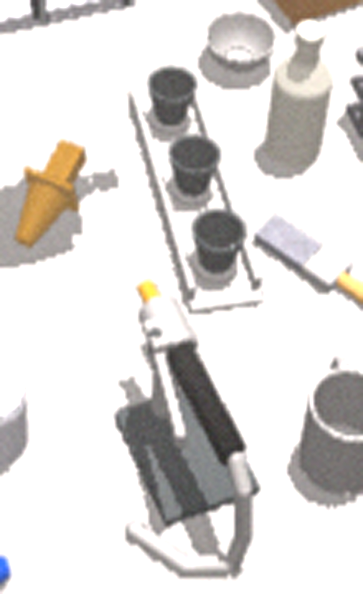

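```bash
cat >> h.py <<'E'
def Rtool(azh,e,sy=1):
    """back vector has azimuth azh, elevation e(deg) ; tool y = sy*(z x h)"""
    e=np.radians(e); h=np.array([np.cos(azh),np.sin(azh),0]); z=np.array([0,0,1.])
    b=np.cos(e)*h+np.sin(e)*z; y=sy*np.cross(z,h); d=-b
    return np.c_[np.cross(y,d),y,d]
def cmd(R,g,L=.155):
    """g: world position of grasp point; prints move relative to current measured pose"""
    o=r.get_obs(); R0=Ro.from_euler('xyz',o['orientation']).as_matrix()
    t=np.array(g)-L*R[:,2]
    print('target tcp',t.round(3),'xyz',(R0.T@(t-o['tool_pos'])).round(4),'ang',Ro.from_matrix(R0.T@R).as_rotvec().round(4),'len',np.linalg.norm(t-o['tool_pos']).round(3),np.degrees(np.linalg.norm(Ro.from_matrix(R0.T@R).as_rotvec())).round(1))
def st():
    o=r.get_obs(); R0=Ro.from_euler('xyz',o['orientation']).as_matrix()
    print('t',round(o['t'],2),'tcp',o['tool_pos'].round(4),'grasp',(o['tool_pos']+.155*R0[:,2]).round(4),'z',R0[:,2].round(3),'y',R0[:,1].round(3),'j',o['joint_pos'].round(3),'w',round(o['width'],4),'F',o['force'].round(1))
E
python3 -c "
from h import *
g=np.array([.4137,.1432,.038])
for sy in(1,-1):
  R=Rtool(1.207,60,sy); cmd(R,g-.1*R[:,2])"
```

```text
target tcp [0.459 0.262 0.259] xyz [ 0.2623 -0.0659  0.1459] ang [ 0.7214  0.1325 -2.6922] len 0.307 159.9
target tcp [0.459 0.262 0.259] xyz [ 0.2623 -0.0659  0.1459] ang [ 0.0951 -0.5178  0.3554] len 0.307 36.4
```

Request:
{"api": "servo_tool", "payload": {
  "moves": [
    {"xyz":[0,0,0],"angular":[0,0,0.12],"hand":0},
    {"xyz":[0,0,0],"angular":[0,0,0.12],"hand":0}
  ]
}}

```text
t: 2.42
tool_pos: [0.525, 0.0, 0.4047]
orientation: [-3.141, 0.0, 1.445]
force: [0.4, 0.2, 0.7]
width: 0.0852
```

```bash
python3 -c "
from h import *
st()
g=np.array([.4137,.1432,.038])
for sy in(1,-1):
  R=Rtool(1.207,60,sy); cmd(R,g-.1*R[:,2])"
```

```text
t 2.42 tcp [0.525  0.     0.4047] grasp [0.525  0.     0.2497] z [-0. -0. -1.] y [ 0.992 -0.125 -0.   ] j [ 0.     0.238 -0.013  1.319 -0.     1.696] w 0.0852 F [0.4 0.2 0.7]
target tcp [0.459 0.262 0.259] xyz [ 0.252  -0.0982  0.1458] ang [ 0.7531  0.09   -2.8109] len 0.307 166.8
target tcp [0.459 0.262 0.259] xyz [ 0.252  -0.0982  0.1458] ang [ 0.0623 -0.5211  0.2329] len 0.307 32.9
```

Request:
{"api": "servo_tool", "payload": {
  "moves": [
    {"xyz":[0,0,0],"angular":[0,0,-0.12],"hand":0},
    {"xyz":[0,0,0],"angular":[0,0,-0.24],"hand":0},
    {"xyz":[0,0,0],"angular":[0,0,-0.36],"hand":0},
    {"xyz":[0,0,0],"angular":[0,0,-0.48],"hand":0},
    {"xyz":[0,0,0],"angular":[0,0,-0.6],"hand":0},
    {"xyz":[0,0,0],"angular":[0,0,-0.72],"hand":0},
    {"xyz":[0,0,0],"angular":[0,0,-0.84],"hand":0},
    {"xyz":[0,0,0],"angular":[0,0,-0.96],"hand":0},
    {"xyz":[0,0,0],"angular":[0,0,-1.08],"hand":0},
    {"xyz":[0,0,0],"angular":[0,0,-1.2],"hand":0}
  ]
}}

```text
t: 3.25
tool_pos: [0.525, 0.0, 0.4047]
orientation: [-3.142, -0.0, 2.66]
force: [0.1, 0.3, 0.2]
width: 0.0854
```

Request:
{"api": "servo_tool", "payload": {
  "moves": [
    {"xyz":[0,0,0],"angular":[0,0,-0.12],"hand":0},
    {"xyz":[0,0,0],"angular":[0,0,-0.24],"hand":0},
    {"xyz":[0,0,0],"angular":[0,0,-0.36],"hand":0},
    {"xyz":[0,0,0],"angular":[0,0,-0.48],"hand":0},
    {"xyz":[0,0,0],"angular":[0,0,-0.5],"hand":0}
  ]
}}

```text
t: 3.67
tool_pos: [0.525, -0.0, 0.4047]
orientation: [-3.142, -0.0, -3.124]
force: [1.1, -0.2, 0.3]
width: 0.0855
```

```bash
cat > d.py <<'E'
from fit import *
import pickle
st()
S={n:snap(n) for n in ['scene','side','wrist']}
pickle.dump(S,open('s1.pkl','wb'))
D={n:r.outline_of('plug_a',n) for n in S}
for x0 in [(.40,.11),(.472,-.055)]:
    V=[]
    for n,s in S.items():
        for d in D[n]:
            if np.linalg.norm(onz(s,d['at'],.03)[:2]-x0)<.05:
                V.append((s,d['region'])); print(n,d['confidence'])
    print(x0,fit(V,x0),[fit([v],x0) for v in V])
w=S['wrist']['color']; cv2.imwrite('pics/w1.png',cv2.cvtColor(cv2.resize(w,(800,600),interpolation=cv2.INTER_CUBIC),cv2.COLOR_RGB2BGR))
R=Rtool(1.207,60,1); g=np.array([.4137,.1432,.038]); cmd(R,g-.1*R[:,2])
E
python3 d.py
```

```text
t 3.67 tcp [ 0.525  -0.      0.4047] grasp [ 0.525  -0.      0.2497] z [-0. -0. -1.] y [-0.018  1.    -0.   ] j [-0.     0.238 -0.013  1.319 -0.    -0.018] w 0.0855 F [ 1.1 -0.2  0.3]
scene 0.65
side 0.88
wrist 0.92
(0.4, 0.11) (array([0.40097483, 0.11081412, 1.21097019]), np.float64(0.09963534772396088)) [(array([0.40719352, 0.10921036, 1.20762187]), np.float64(0.01897653006017208)), (array([0.40282781, 0.10959282, 1.20092604]), np.float64(0.010054999962449074)), (array([0.40016744, 0.11104801, 1.20664249]), np.float64(0.007032424211502075))]
scene 0.68
side 0.92
wrist 0.65
(0.472, -0.055) (array([ 0.46992564, -0.05399327,  0.8000375 ]), np.float64(0.09805223345756531)) [(array([ 0.47304694, -0.05520182,  0.76479363]), np.float64(0.03624042496085167)), (array([ 0.46986754, -0.05635297,  0.82594374]), np.float64(0.019842782989144325)), (array([ 0.46906555, -0.05331664,  0.80955957]), np.float64(0.009164373390376568))]
target tcp [0.459 0.262 0.259] xyz [0.0639 0.2628 0.1458] ang [ 0.3137  0.4587 -1.1704] len 0.307 74.2
```

View pics/w1.png

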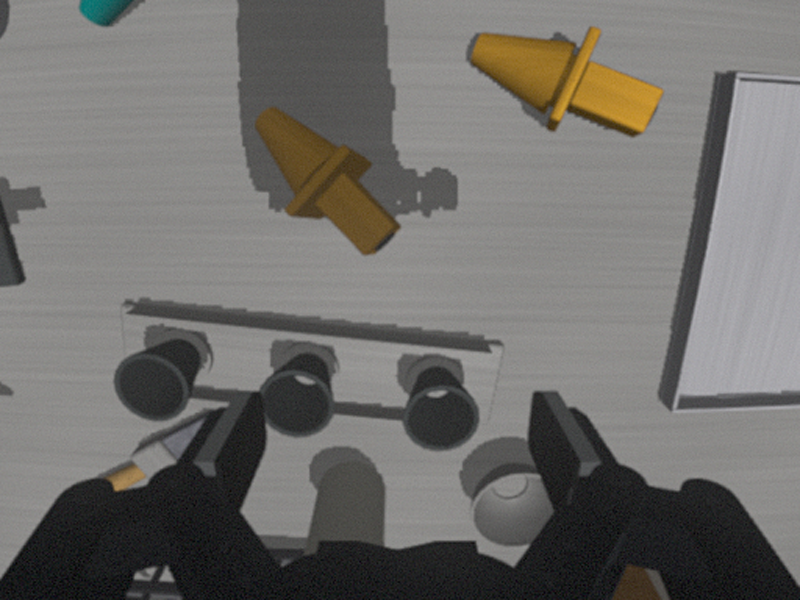

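```bash
cat > e.py <<'E'
from h import *
import pickle
s=pickle.load(open('s1.pkl','rb'))['wrist']
for uv in [(152,383),(297,400),(441,412)]:
    print(onz(s,(np.array(uv)+.5)/1.5625-.5,.07))
p=lambda u,v,z:onz(s,(np.array([u,v])+.5)/1.5625-.5,z).round(3)
print('tray',p(735,72,.024),p(673,410,.024),p(800,405,.024))
def shank(x,y,yaw,l=.037): 
    a=np.array([np.cos(.279)*np.cos(yaw),np.cos(.279)*np.sin(yaw),np.sin(.279)]); return np.array([x,y,.028])+l*a
g=shank(.4005,.111,1.207,.039); print(g)
R=Rtool(1.207,60,1);cmd(R,g-.09*R[:,2])
E
python3 e.py
```

```text
[ 0.61387054 -0.18384536  0.07      ]
[ 0.62602771 -0.07460067  0.07      ]
[0.635223   0.03322623 0.07      ]
tray [0.388 0.239 0.024] [0.664 0.246 0.024] [0.662 0.372 0.024]
[0.41384055 0.14603818 0.03874038]
target tcp [0.457 0.261 0.251] xyz [0.0655 0.261  0.1538] ang [ 0.3137  0.4587 -1.1704] len 0.31 74.2
```

Request:
{"api": "servo_tool", "payload": {
  "moves": [
    {"xyz":[0.065,0.261,0.153],"angular":[0.314,0.459,-1.17],"hand":0},
    {"xyz":[0.065,0.261,0.153],"angular":[0.314,0.459,-1.17],"hand":0},
    {"xyz":[0.065,0.261,0.153],"angular":[0.314,0.459,-1.17],"hand":0},
    {"xyz":[0.065,0.261,0.153],"angular":[0.314,0.459,-1.17],"hand":0},
    {"xyz":[0.065,0.261,0.153],"angular":[0.314,0.459,-1.17],"hand":0},
    {"xyz":[0.065,0.261,0.153],"angular":[0.314,0.459,-1.17],"hand":0},
    {"xyz":[0.065,0.261,0.153],"angular":[0.314,0.459,-1.17],"hand":0},
    {"xyz":[0.065,0.261,0.153],"angular":[0.314,0.459,-1.17],"hand":0},
    {"xyz":[0.065,0.261,0.153],"angular":[0.314,0.459,-1.17],"hand":0},
    {"xyz":[0.065,0.261,0.153],"angular":[0.314,0.459,-1.17],"hand":0}
  ]
}}

```text
t: 4.8
tool_pos: [0.4571, 0.2618, 0.2506]
orientation: [-3.132, -0.511, -1.972]
force: [-0.3, -1.0, 0.1]
width: 0.0853
```

Request:
{"api": "servo_tool", "payload": {
  "moves": [
    {"xyz":[0,0,0],"angular":[0,0,0],"hand":0}
  ]
}}

```text
t: 4.88
tool_pos: [0.4573, 0.2614, 0.2507]
orientation: [-3.131, -0.511, -1.974]
force: [-1.2, 0.1, 0.6]
width: 0.085
```

```bash
cat > f.py <<'E'
from fit import *
import sys
from e2 import shank
def look(x0,e=60,sy=1,l=.039,back=0):
    st(); s=snap('wrist'); D=r.outline_of('plug_a','wrist')
    V=[(s,d['region']) for d in D if np.linalg.norm(onz(s,d['at'],.03)[:2]-x0)<.06]
    if V:
        q,c=fit(V[:1],x0); print(q,c)
    else: print('none',D and D[0]['at']); return
    g=shank(*q,l); R=Rtool(q[2],e,sy); print('g',g.round(4)); cmd(R,g-back*R[:,2])
    return q
E
cat > e2.py <<'E'
import numpy as np
def shank(x,y,yaw,l=.037,z=.028): 
    a=np.array([np.cos(.279)*np.cos(yaw),np.cos(.279)*np.sin(yaw),np.sin(.279)]); return np.array([x,y,z])+l*a
E
python3 -c "
from f import *
look((.4005,.111))
R=Rtool(1.207,60,1);g=shank(.4005,.111,1.207,.039);cmd(R,g)"
```

```text
t 4.88 tcp [0.4573 0.2614 0.2507] grasp [0.4291 0.191  0.1155] z [-0.182 -0.454 -0.872] y [-0.922  0.387 -0.009] j [ 0.589  0.535 -0.041  1.429 -0.28  -0.519] w 0.085 F [-1.2  0.1  0.6]
[0.39970532 0.11036006 1.20608279] 0.01710563339293003
g [0.4131 0.1454 0.0387]
target tcp [0.441 0.218 0.173] xyz [ 0.0023 -0.0006  0.091 ] ang [ 0.0106  0.0169 -0.0432] len 0.091 2.7
target tcp [0.441 0.218 0.173] xyz [ 0.0015 -0.0009  0.0905] ang [ 0.0111  0.0169 -0.044 ] len 0.091 2.8
```

Request:
{"api": "servo_tool", "payload": {
  "moves": [
    {"xyz":[0.001,0,0.03],"angular":[0.011,0.017,-0.043],"hand":0},
    {"xyz":[0.002,0,0.06],"angular":[0.011,0.017,-0.043],"hand":0},
    {"xyz":[0.002,-0.001,0.09],"angular":[0.011,0.017,-0.043],"hand":0},
    {"xyz":[0.002,-0.001,0.09],"angular":[0.011,0.017,-0.043],"hand":0},
    {"xyz":[0.002,-0.001,0.09],"angular":[0.011,0.017,-0.043],"hand":255},
    {"xyz":[0.002,-0.001,0.09],"angular":[0.011,0.017,-0.043],"hand":255},
    {"xyz":[0.002,-0.001,0.09],"angular":[0.011,0.017,-0.043],"hand":255},
    {"xyz":[0.002,-0.001,0.09],"angular":[0.011,0.017,-0.043],"hand":255},
    {"xyz":[0.002,-0.001,0.09],"angular":[0.011,0.017,-0.043],"hand":255},
    {"xyz":[0.002,-0.001,0.09],"angular":[0.011,0.017,-0.043],"hand":255}
  ]
}}

```text
t: 5.82
tool_pos: [0.4419, 0.2185, 0.175]
orientation: [-3.141, -0.523, -1.932]
force: [0.6, 2.2, 6.0]
width: 0.0291
```

```bash
python3 -c "
from f import *
st(); look((.4005,.111))"
```

```text
t 5.82 tcp [0.4419 0.2185 0.175 ] grasp [0.4146 0.1459 0.0407] z [-0.176 -0.468 -0.866] y [-0.936  0.353 -0.001] j [ 0.543  0.559 -0.229  1.208 -0.315 -0.598] w 0.0291 F [0.6 2.2 6. ]
t 5.82 tcp [0.4419 0.2185 0.175 ] grasp [0.4146 0.1459 0.0407] z [-0.176 -0.468 -0.866] y [-0.936  0.353 -0.001] j [ 0.543  0.559 -0.229  1.208 -0.315 -0.598] w 0.0291 F [0.6 2.2 6. ]
[0.40031308 0.11063418 1.20509824] 0.015569772571325302
g [0.4137 0.1456 0.0387]
target tcp [0.441 0.218 0.173] xyz [-0.0005  0.0003  0.002 ] ang [-0.0032  0.0002  0.0042] len 0.002 0.3
```

```bash
cat > g.py <<'E'
from fit import *
import json
def save_rel(q,el=np.radians(16),z=.028):
    o=r.get_obs(); R0=Ro.from_euler('xyz',o['orientation']).as_matrix()
    Rp,org=pose(*q,el=el,z=z); c=org+.063*Rp[:,2]
    rel=dict(c=(R0.T@(c-o['tool_pos'])).tolist(),a=(R0.T@Rp[:,2]).tolist()); json.dump(rel,open('rel.json','w')); print(rel)
def target(center,phi,el,sy=1,show=True):
    """tool pose so that the held plug has its axis at elevation el (deg) in azimuth plane phi, centre at center"""
    rel=json.load(open('rel.json')); a=np.array(rel['a']); c=np.array(rel['c'])
    # angle between back (-z) and axis in tool xz plane
    th=np.degrees(np.arctan2(a[0],-a[2])) # axis = cos th*back + sin th*toolx
    # sy=1: toolx = cos e z - sin e h = d(back)/de ; so axis elevation = e+th
    e=el-sy*th; R=Rtool(phi,e,sy); 
    t=np.array(center)-R@c
    o=r.get_obs(); R0=Ro.from_euler('xyz',o['orientation']).as_matrix(); w=Ro.from_matrix(R0.T@R).as_rotvec()
    if show: print('e',e.round(1),'tcp',t.round(3),'xyz',(R0.T@(t-o['tool_pos'])).round(4),'ang',w.round(4),'len',np.linalg.norm(t-o['tool_pos']).round(3),np.degrees(np.linalg.norm(w)).round(1))
    return R,t
E
python3 -c "
from g import *
save_rel((.4003,.1107,1.206)); target((.4003,.1107,.028),1.206,16); target((.4003,.1107,.178),1.206,16)
target((.637,.034,.071+.12),0,90)
for n in ['s0','s1']:
  import pickle
  for c,s in pickle.load(open(n+'.pkl','rb')).items(): pass
"
```

```text
{'c': [0.026568024832546805, 0.0009903538798356662, 0.18501787805906408], 'a': [-0.6947966094906668, -0.00433368309322384, -0.7191932220419772]}
e 60.0 tcp [0.442 0.218 0.175] xyz [ 0.     -0.0006  0.    ] ang [-0.0028  0.      0.0034] len 0.001 0.2
e 60.0 tcp [0.442 0.218 0.325] xyz [ 0.075  -0.0007 -0.1299] ang [-0.0028  0.      0.0034] len 0.15 0.2
e 134.0 tcp [0.528 0.033 0.343] xyz [ 0.2078 -0.1457 -0.0734] ang [ 0.1567 -1.1209  1.2793] len 0.264 97.9
```

Request:
{"api": "servo_tool", "payload": {
  "moves": [
    {"xyz":[0.01,0,-0.017],"angular":[0,0,0],"hand":255},
    {"xyz":[0.025,0,-0.043],"angular":[0,0,0],"hand":255},
    {"xyz":[0.045,0,-0.078],"angular":[0,0,0],"hand":255},
    {"xyz":[0.065,0,-0.113],"angular":[0,0,0],"hand":255},
    {"xyz":[0.075,0,-0.13],"angular":[0,0,0],"hand":255},
    {"xyz":[0.075,0,-0.13],"angular":[0,0,0],"hand":255}
  ]
}}

```text
t: 6.42
tool_pos: [0.4422, 0.2186, 0.3286]
orientation: [-3.137, -0.519, -1.934]
force: [-0.3, 0.2, -2.3]
width: 0.0296
```

```bash
python3 -c "
from g import *
st(); target((.637,.034,.071+.12),0,90)
"
```

```text
t 6.42 tcp [0.4422 0.2186 0.3286] grasp [0.4155 0.1464 0.194 ] z [-0.172 -0.466 -0.868] y [-0.936  0.353 -0.004] j [ 0.543  0.416 -0.028  1.547 -0.315 -0.598] w 0.0296 F [-0.3  0.2 -2.3]
e 134.0 tcp [0.528 0.033 0.343] xyz [ 0.1312 -0.1455  0.0596] ang [ 0.1563 -1.1159  1.2783] len 0.205 97.6
```

Request:
{"api": "servo_tool", "payload": {
  "moves": [
    {"xyz":[0.0094,-0.0104,0.0043],"angular":[0.011,-0.08,0.091],"hand":255},
    {"xyz":[0.0187,-0.0208,0.0085],"angular":[0.022,-0.159,0.183],"hand":255},
    {"xyz":[0.0281,-0.0312,0.0128],"angular":[0.033,-0.239,0.274],"hand":255},
    {"xyz":[0.0375,-0.0416,0.017],"angular":[0.045,-0.319,0.365],"hand":255},
    {"xyz":[0.0469,-0.052,0.0213],"angular":[0.056,-0.398,0.456],"hand":255},
    {"xyz":[0.0562,-0.0624,0.0255],"angular":[0.067,-0.478,0.548],"hand":255},
    {"xyz":[0.0656,-0.0727,0.0298],"angular":[0.078,-0.558,0.639],"hand":255},
    {"xyz":[0.075,-0.0831,0.034],"angular":[0.089,-0.638,0.73],"hand":255},
    {"xyz":[0.0843,-0.0935,0.0383],"angular":[0.1,-0.717,0.822],"hand":255},
    {"xyz":[0.0937,-0.104,0.0426],"angular":[0.112,-0.797,0.913],"hand":255}
  ]
}}

```text
t: 7.25
tool_pos: [0.5024, 0.0848, 0.3335]
orientation: [-2.959, 0.408, -2.744]
force: [-0.1, 1.4, -2.3]
width: 0.0291
```

```bash
python3 -c "
from g import *
st(); target((.637,.034,.071+.12),0,90)
"
```

```text
t 7.25 tcp [0.5024 0.0848 0.3335] grasp [0.5691 0.0822 0.1936] z [ 0.43  -0.017 -0.903] y [-0.314  0.935 -0.167] j [ 0.193  0.077 -0.473  0.585 -0.099 -0.188] w 0.0291 F [-0.1  1.4 -2.3]
e 134.0 tcp [0.528 0.033 0.343] xyz [-0.0065 -0.0578  0.0035] ang [ 0.0425 -0.3228  0.3629] len 0.058 27.9
```

Request:
{"api": "servo_tool", "payload": {
  "moves": [
    {"xyz":[-0.0016,-0.0145,0.001],"angular":[0.011,-0.081,0.091],"hand":255},
    {"xyz":[-0.0033,-0.029,0.002],"angular":[0.021,-0.161,0.181],"hand":255},
    {"xyz":[-0.005,-0.0434,0.003],"angular":[0.032,-0.242,0.272],"hand":255},
    {"xyz":[-0.0065,-0.0578,0.0035],"angular":[0.0425,-0.323,0.363],"hand":255},
    {"xyz":[-0.0065,-0.0578,0.0035],"angular":[0.0425,-0.323,0.363],"hand":255},
    {"xyz":[-0.0065,-0.0578,0.0035],"angular":[0.0425,-0.323,0.363],"hand":255}
  ]
}}

```text
t: 7.75
tool_pos: [0.5271, 0.0334, 0.3418]
orientation: [-3.137, 0.762, -3.135]
force: [-0.5, 0.4, -2.3]
width: 0.0292
```

```bash
cat > v.py <<'E'
from g import *
import sys
st()
s=snap(sys.argv[1]); P=np.array([float(a) for a in sys.argv[2].split(',')])
u=proj(s,P)[0]; h=int(sys.argv[4]) if len(sys.argv)>4 else 50
x0=int(np.clip(u[0]-h*4/3,0,511));y0=int(np.clip(u[1]-h,0,383))
c=s['color'][y0:y0+2*h,x0:x0+int(2*h*4/3)]
k=600/(2*h); c=cv2.resize(c,None,fx=k,fy=k,interpolation=cv2.INTER_CUBIC)
print('centre px',u,'crop origin',x0,y0,'scale',k)
cv2.imwrite('pics/'+sys.argv[3],cv2.convertScaleAbs(cv2.cvtColor(c,cv2.COLOR_RGB2BGR),alpha=1.3))
E
python3 v.py side .637,.034,.13 p1.png 50
python3 -c "
from g import *
target((.637,.034,.071+.12),0,90);target((.637,.034,.071),0,90)
# detect plug axis in scene+side
for n in ['scene','side']:
  s=snap(n)
  for d in r.outline_of('plug_a',n):
    m=d['region']; ys,xs=np.nonzero(m); print(n,round(d['confidence'],2),np.round(d['at'],1),len(xs))
  R=np.eye(3)
  print(proj(s,[[.637,.034,.191],[.637,.034,.128],[.637,.034,.254]]).round(1).tolist())
"
```

```text
t 7.75 tcp [0.5271 0.0334 0.3418] grasp [0.634  0.0334 0.2296] z [ 0.69  -0.    -0.724] y [-0.004  1.    -0.004] j [ 0.077  0.028 -0.649  0.134 -0.053  0.051] w 0.0292 F [-0.5  0.4 -2.3]
centre px [286.04319351 173.23387442] crop origin 219 123 scale 6.0
e 134.0 tcp [0.528 0.033 0.343] xyz [-0.0006 -0.0008 -0.0002] ang [ 0.0004 -0.0067  0.0061] len 0.001 0.5
e 134.0 tcp [0.528 0.033 0.223] xyz [ 0.0822 -0.0004  0.0867] ang [ 0.0004 -0.0067  0.0061] len 0.119 0.5
scene 0.81 [112.4 172.7] 365
scene 0.64 [197.9 166.7] 446
scene 0.62 [241.4 192.1] 462
scene 0.62 [285.2 190.2] 530
[[283.1, 189.2], [281.4, 203.5], [284.8, 173.5]]
side 0.92 [247.6 218.3] 380
side 0.86 [212.2 254.9] 413
side 0.57 [286.6 163. ] 238
side 0.55 [214.8 338.1] 569
[[286.8, 161.0], [286.0, 173.6], [287.6, 147.7]]
```

View pics/p1.png

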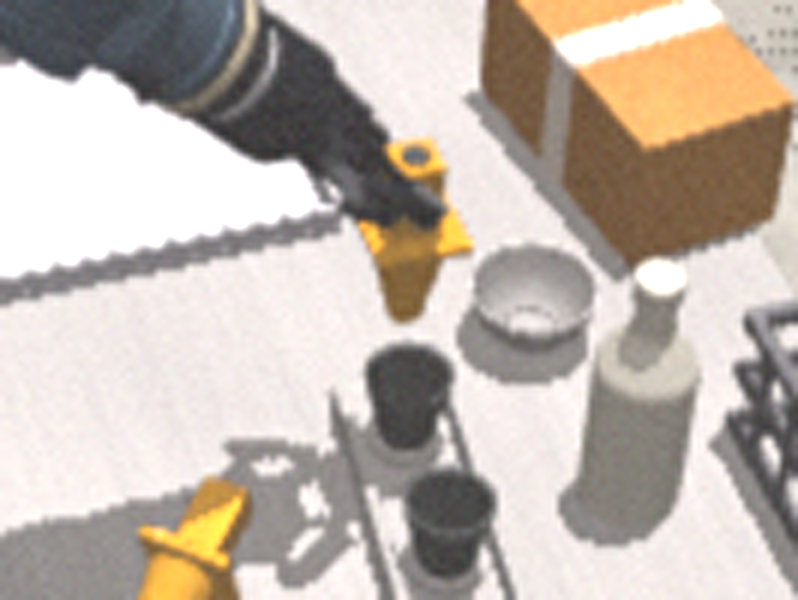

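```bash
python3 -c "
from g import *
s=snap('side')
print(onz(s,(286.8,184.9),.07),onz(s,(219+(450.5)/6-.5,123+(501+.5)/6-.5),.07))
print('narrow end',onz(s,(219+403.5/6-.5,123+(309.5)/6-.5),.128))"
```

```text
[0.6418311  0.03110159 0.07      ] [ 0.63019033 -0.07832771  0.07      ]
narrow end [0.63524697 0.03196258 0.128     ]
```

```bash
python3 -c "
from g import *
target((.640,.033,.071+.12),0,90);target((.640,.033,.091),0,90);target((.640,.033,.071),0,90)"
```

```text
e 134.0 tcp [0.531 0.032 0.343] xyz [-0.0012 -0.0024  0.0021] ang [ 0.0011 -0.0033  0.0056] len 0.003 0.4
e 134.0 tcp [0.531 0.032 0.243] xyz [ 0.068  -0.0021  0.0743] ang [ 0.0011 -0.0033  0.0056] len 0.101 0.4
e 134.0 tcp [0.531 0.032 0.223] xyz [ 0.0819 -0.002   0.0887] ang [ 0.0011 -0.0033  0.0056] len 0.121 0.4
```

Request:
{"api": "servo_tool", "payload": {
  "moves": [
    {"xyz":[0.015,-0.002,0.018],"angular":[0.001,-0.003,0.006],"hand":255},
    {"xyz":[0.035,-0.002,0.038],"angular":[0.001,-0.003,0.006],"hand":255},
    {"xyz":[0.05,-0.002,0.055],"angular":[0.001,-0.003,0.006],"hand":255},
    {"xyz":[0.06,-0.002,0.066],"angular":[0.001,-0.003,0.006],"hand":255},
    {"xyz":[0.068,-0.002,0.074],"angular":[0.001,-0.003,0.006],"hand":255},
    {"xyz":[0.068,-0.002,0.074],"angular":[0.001,-0.003,0.006],"hand":255},
    {"xyz":[0.068,-0.002,0.074],"angular":[0.001,-0.003,0.006],"hand":255}
  ]
}}

```text
t: 8.63
tool_pos: [0.5305, 0.0318, 0.2424]
orientation: [3.141, 0.767, 3.14]
force: [-0.1, -0.1, -2.6]
width: 0.0293
```

Request:
{"api": "servo_tool", "payload": {
  "moves": [
    {"xyz":[0.0035,0,0.0036],"angular":[0,0,0],"hand":255},
    {"xyz":[0.007,0,0.0072],"angular":[0,0,0],"hand":255},
    {"xyz":[0.009,0,0.0093],"angular":[0,0,0],"hand":255},
    {"xyz":[0.009,0,0.0093],"angular":[0,0,0],"hand":255}
  ]
}}

```text
t: 8.97
tool_pos: [0.5309, 0.0319, 0.2303]
orientation: [3.139, 0.771, 3.139]
force: [3.4, 3.6, -2.6]
width: 0.0292
```

```bash
python3 -c "
from g import *
st();target((.640,.033,.071),0,90)"; python3 v.py side .637,.034,.1 p2.png 40
```

```text
t 8.97 tcp [0.5309 0.0319 0.2303] grasp [0.6389 0.0321 0.1191] z [ 0.697  0.001 -0.717] y [0.001 1.    0.002] j [ 0.073  0.212 -0.828 -0.239 -0.05   0.054] w 0.0292 F [ 3.4  3.6 -2.6]
e 134.0 tcp [0.531 0.032 0.223] xyz [0.0057 0.     0.0053] ang [ 0.0008  0.0025 -0.0016] len 0.008 0.2
t 8.97 tcp [0.5309 0.0319 0.2303] grasp [0.6389 0.0321 0.1191] z [ 0.697  0.001 -0.717] y [0.001 1.    0.002] j [ 0.073  0.212 -0.828 -0.239 -0.05   0.054] w 0.0292 F [ 3.4  3.6 -2.6]
centre px [285.69109448 179.00802229] crop origin 232 139 scale 7.5
```

View pics/p2.png

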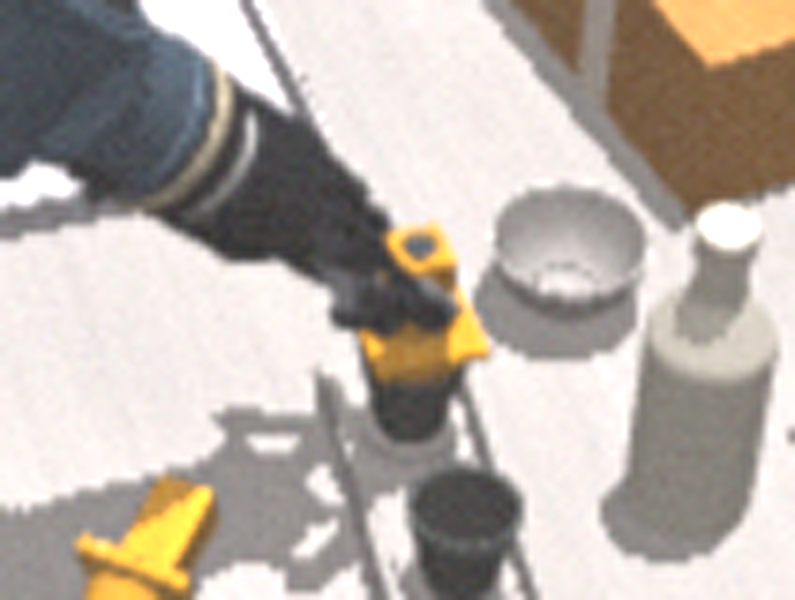

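Request:
{"api": "servo_tool", "payload": {
  "moves": [
    {"xyz":[-0.0015,0.0015,0.0015],"angular":[0,0,0],"hand":255},
    {"xyz":[0.001,0.002,0.004],"angular":[0,0,0],"hand":255},
    {"xyz":[0.0025,0.002,0.0055],"angular":[0,0,0],"hand":255},
    {"xyz":[0.0042,0.002,0.0068],"angular":[0,0,0],"hand":255},
    {"xyz":[0.0042,0.002,0.0068],"angular":[0,0,0],"hand":255}
  ]
}}

```text
t: 9.43
tool_pos: [0.5324, 0.0338, 0.2234]
orientation: [3.139, 0.773, 3.139]
force: [-9.2, 2.8, 13.9]
width: 0.0295
```

```bash
python3 -c "
from g import *
st();target((.641,.034,.071),0,90)"
```

```text
t 9.43 tcp [0.5324 0.0338 0.2234] grasp [0.6406 0.0338 0.1124] z [ 0.698  0.    -0.716] y [0.001 1.    0.002] j [ 0.077  0.228 -0.836 -0.264 -0.053  0.057] w 0.0295 F [-9.2  2.8 13.9]
e 134.0 tcp [0.532 0.033 0.223] xyz [ 0.0012 -0.0007  0.    ] ang [ 0.0002  0.0046 -0.002 ] len 0.001 0.3
```

Request:
{"api": "servo_tool", "payload": {
  "moves": [
    {"xyz":[0,0,0],"angular":[0,0,0],"hand":160},
    {"xyz":[0,0,0],"angular":[0,0,0],"hand":100},
    {"xyz":[0,0,0],"angular":[0,0,0],"hand":60},
    {"xyz":[0,0,0],"angular":[0,0,0],"hand":30},
    {"xyz":[0,0,0],"angular":[0,0,0],"hand":0},
    {"xyz":[0,0,0],"angular":[0,0,0],"hand":0},
    {"xyz":[0,0,-0.025],"angular":[0,0,0],"hand":0},
    {"xyz":[0,0,-0.06],"angular":[0,0,0],"hand":0},
    {"xyz":[0,0,-0.1],"angular":[0,0,0],"hand":0},
    {"xyz":[0,0,-0.12],"angular":[0,0,0],"hand":0}
  ]
}}

```text
t: 10.27
tool_pos: [0.4467, 0.0335, 0.3099]
orientation: [3.141, 0.769, 3.139]
force: [-0.0, -0.1, -0.3]
width: 0.0858
```

```bash
cat > up.py <<'E'
from fit import *
# fit upright plug: x,y,z,tilt(2),yaw using side+scene masks
def fitup(V,x0):
    T=[cv2.GaussianBlur(cv2.resize(g.astype(np.float32),(1024,768)),(0,0),2) for s,g in V]
    def rm(p): return Ro.from_euler('zxy',[p[5],p[3],p[4]]).as_matrix() if 0 else Ro.from_rotvec([p[3],p[4],0]).as_matrix()@Ro.from_euler('z',p[5]).as_matrix()
    def cost(p):
        R=rm(p); o=np.array(p[:3])-.063*R[:,2]
        return sum(((mask(s,R,o)-t)**2).sum()/t.sum() for (s,_),t in zip(V,T))
    st=[.006,.006,.006,.06,.06,.3]; X=[np.r_[x0,0,0,0]]+[np.r_[x0,0,0,0]+np.eye(6)[i]*st[i] for i in range(6)]
    q=minimize(cost,X[0],method='Nelder-Mead',options=dict(initial_simplex=X,maxiter=1500,xatol=1e-4,fatol=1e-4)); return q.x.round(4),round(q.fun,3)
def check(centers,names=('side','scene')):
    S={n:snap(n) for n in names}; D={n:r.outline_of('plug_a',n) for n in S}
    for c in centers:
        V=[]
        for n,s in S.items():
            u=proj(s,c)[0]
            k=[d for d in D[n] if np.hypot(*(np.array(d['at'])-u))<12]
            if k: V.append((s,k[0]['region'])); print(n,round(k[0]['confidence'],2),u.round(),np.round(k[0]['at']),end=' ')
        if V: print(fitup(V,c))
E
python3 -c "
from up import *
st(); check([(.640,.034,.071)])"; python3 -c "
from f import *
R=Rtool(.805,60,1); g=shank(.4695,-.0545,.805,.039); print(g); cmd(R,g-.09*R[:,2])"; python3 v.py side .637,.034,.1 p3.png 40
```

```text
t 10.27 tcp [0.4467 0.0335 0.3099] grasp [0.5545 0.0334 0.1986] z [ 0.696 -0.001 -0.718] y [0.002 1.    0.001] j [ 0.095 -0.071 -0.85   0.025 -0.067  0.07 ] w 0.0858 F [-0.  -0.1 -0.3]
side 0.55 [286. 184.] [285. 181.] scene 0.95 [280. 216.] [286. 215.] (array([ 0.6413,  0.0348,  0.0732,  0.0988,  0.0269, -0.0547]), np.float64(0.364))
[ 0.49548607 -0.02747467  0.03874038]
target tcp [0.58  0.061 0.251] xyz [-0.0539  0.0273  0.1332] ang [-0.1055  1.2199 -0.8565] len 0.146 85.6
t 10.47 tcp [0.4489 0.0337 0.3089] grasp [0.5569 0.0336 0.1977] z [ 0.697 -0.    -0.717] y [0.002 1.    0.001] j [ 0.094 -0.065 -0.849  0.018 -0.066  0.07 ] w 0.0854 F [ 0.7 -0.1  0.4]
centre px [285.69109448 179.00802229] crop origin 232 139 scale 7.5
```

View pics/p3.png

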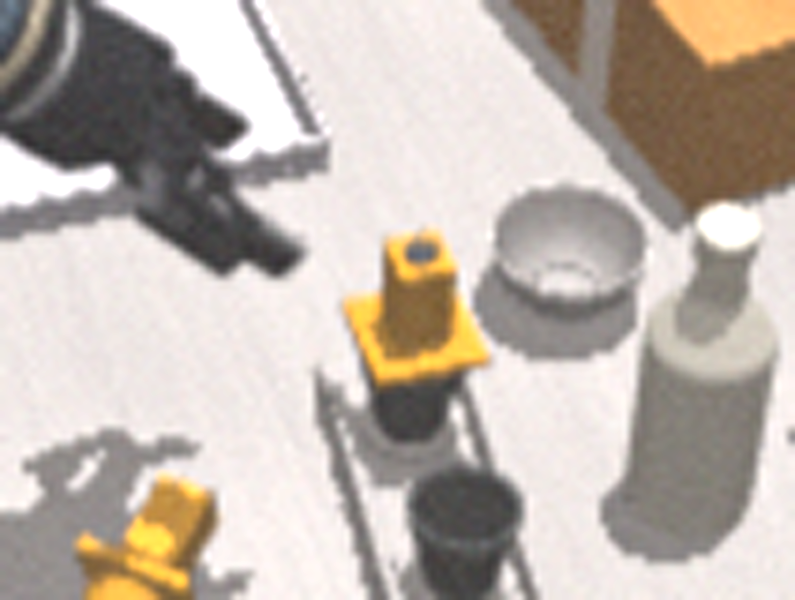

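```bash
cat > rows.py <<'E'
import sys,json
# fractions helper: print rows of a straight interpolation, rounded
def rows(xyz,ang,n,hand,m=10):
    print(json.dumps([dict(xyz=[round(v*i/n,4) for v in xyz],angular=[round(v*i/n,3) for v in ang],hand=hand) for i in range(1,min(n,m)+1)]))
E
python3 -c "
from f import *; from rows import rows
R=Rtool(.805,60,1); g=shank(.4695,-.0545,.805,.039); cmd(R,g-.11*R[:,2])"
```

```text
target tcp [0.587 0.068 0.268] xyz [-0.0716  0.0346  0.1248] ang [-0.1049  1.2183 -0.8565] len 0.148 85.5
```

Request:
{"api": "servo_tool", "payload": {
  "moves": [
    {"xyz":[-0.006,0.003,0.0],"angular":[-0.009,0.1,-0.07],"hand":0},
    {"xyz":[-0.012,0.006,0.005],"angular":[-0.018,0.2,-0.141],"hand":0},
    {"xyz":[-0.018,0.009,0.015],"angular":[-0.026,0.3,-0.211],"hand":0},
    {"xyz":[-0.024,0.012,0.025],"angular":[-0.034,0.4,-0.281],"hand":0},
    {"xyz":[-0.03,0.015,0.04],"angular":[-0.043,0.5,-0.352],"hand":0},
    {"xyz":[-0.036,0.017,0.055],"angular":[-0.052,0.6,-0.422],"hand":0},
    {"xyz":[-0.042,0.02,0.065],"angular":[-0.06,0.7,-0.492],"hand":0},
    {"xyz":[-0.048,0.023,0.08],"angular":[-0.069,0.8,-0.562],"hand":0},
    {"xyz":[-0.054,0.026,0.092],"angular":[-0.077,0.9,-0.633],"hand":0},
    {"xyz":[-0.06,0.029,0.104],"angular":[-0.086,1.0,-0.703],"hand":0}
  ]
}}

```text
t: 11.35
tool_pos: [0.5657, 0.0626, 0.2726]
orientation: [-3.062, -0.306, -2.49]
force: [0.2, -0.3, -0.3]
width: 0.0854
```

```bash
python3 -c "
from f import *
look((.4695,-.0545),back=.11)"
```

```text
t 11.35 tcp [0.5657 0.0626 0.2726] grasp [0.5361 0.0246 0.1252] z [-0.191 -0.245 -0.951] y [-0.623  0.778 -0.075] j [ 1.600e-01  4.920e-01 -1.000e-03  1.313e+00 -2.130e-01 -4.790e-01] w 0.0854 F [ 0.2 -0.3 -0.3]
[ 0.46814227 -0.05383067  0.80453764] 0.006025956943631172
g [ 0.4941 -0.0268  0.0387]
target tcp [0.586 0.069 0.268] xyz [-0.0182 -0.0076 -0.0036] ang [-0.0154  0.2101 -0.1493] len 0.02 14.8
```

Request:
{"api": "servo_tool", "payload": {
  "moves": [
    {"xyz":[-0.009,-0.004,-0.002],"angular":[-0.008,0.105,-0.075],"hand":0},
    {"xyz":[-0.018,-0.0076,-0.0036],"angular":[-0.0154,0.21,-0.149],"hand":0},
    {"xyz":[-0.018,-0.0076,-0.0036],"angular":[-0.0154,0.21,-0.149],"hand":0},
    {"xyz":[-0.018,-0.0076,-0.0036],"angular":[-0.0154,0.21,-0.149],"hand":0}
  ]
}}

```text
t: 11.78
tool_pos: [0.5836, 0.068, 0.2718]
orientation: [-3.135, -0.514, -2.344]
force: [-0.0, -0.1, 0.6]
width: 0.0854
```

```bash
python3 -c "
from f import *
look((.4695,-.0545),back=0)"
```

```text
t 11.78 tcp [0.5836 0.068  0.2718] grasp [0.531  0.0128 0.1369] z [-0.339 -0.356 -0.871] y [-0.718  0.696 -0.005] j [ 0.182  0.613  0.165  1.552 -0.293 -0.553] w 0.0854 F [-0.  -0.1  0.6]
[ 0.46825878 -0.05424965  0.80270462] 0.021040255203843117
g [ 0.4943 -0.0273  0.0387]
target tcp [0.548 0.028 0.173] xyz [-0.0039 -0.0017  0.1134] ang [-0.0046  0.0112 -0.0056] len 0.113 0.8
```

Request:
{"api": "servo_tool", "payload": {
  "moves": [
    {"xyz":[-0.004,-0.0017,0.03],"angular":[-0.005,0.011,-0.006],"hand":0},
    {"xyz":[-0.004,-0.0017,0.06],"angular":[-0.005,0.011,-0.006],"hand":0},
    {"xyz":[-0.004,-0.0017,0.09],"angular":[-0.005,0.011,-0.006],"hand":0},
    {"xyz":[-0.004,-0.0017,0.113],"angular":[-0.005,0.011,-0.006],"hand":0},
    {"xyz":[-0.004,-0.0017,0.113],"angular":[-0.005,0.011,-0.006],"hand":0},
    {"xyz":[-0.004,-0.0017,0.113],"angular":[-0.005,0.011,-0.006],"hand":255},
    {"xyz":[-0.004,-0.0017,0.113],"angular":[-0.005,0.011,-0.006],"hand":255},
    {"xyz":[-0.004,-0.0017,0.113],"angular":[-0.005,0.011,-0.006],"hand":255},
    {"xyz":[-0.004,-0.0017,0.113],"angular":[-0.005,0.011,-0.006],"hand":255},
    {"xyz":[-0.004,-0.0017,0.113],"angular":[-0.005,0.011,-0.006],"hand":255}
  ]
}}

```text
t: 12.72
tool_pos: [0.5492, 0.0291, 0.1748]
orientation: [3.141, -0.525, -2.336]
force: [1.7, 0.5, 6.5]
width: 0.0291
```

```bash
python3 -c "
from f import *; from g import *
st(); q=look((.4685,-.0545),back=0); save_rel(q)"
```

```text
t 12.72 tcp [0.5492 0.0291 0.1748] grasp [ 0.4953 -0.0269  0.0407] z [-0.348 -0.361 -0.865] y [-0.721  0.693  0.001] j [ 0.129  0.637 -0.071  1.288 -0.319 -0.608] w 0.0291 F [1.7 0.5 6.5]
t 12.72 tcp [0.5492 0.0291 0.1748] grasp [ 0.4953 -0.0269  0.0407] z [-0.348 -0.361 -0.865] y [-0.721  0.693  0.001] j [ 0.129  0.637 -0.071  1.288 -0.319 -0.608] w 0.0291 F [1.7 0.5 6.5]
[ 0.46881038 -0.05406874  0.80029787] 0.01397217158228159
g [ 0.4949 -0.0272  0.0387]
target tcp [0.549 0.028 0.173] xyz [-0.0003 -0.0002  0.0019] ang [-0.0023 -0.0017  0.005 ] len 0.002 0.3
{'c': [0.026449883236304858, 0.0003559970329004669, 0.184970285782103], 'a': [-0.6934089189266911, -0.005174721255545994, -0.7205257062817709]}
```

Request:
{"api": "servo_tool", "payload": {
  "moves": [
    {"xyz":[0.01,0,-0.017],"angular":[0,0,0],"hand":255},
    {"xyz":[0.025,0,-0.043],"angular":[0,0,0],"hand":255},
    {"xyz":[0.045,0,-0.078],"angular":[0,0,0],"hand":255},
    {"xyz":[0.065,0,-0.113],"angular":[0,0,0],"hand":255},
    {"xyz":[0.08,0,-0.139],"angular":[0,0,0],"hand":255},
    {"xyz":[0.08,0,-0.139],"angular":[0,0,0],"hand":255}
  ]
}}

```text
t: 13.32
tool_pos: [0.55, 0.0292, 0.3401]
orientation: [-3.138, -0.521, -2.338]
force: [1.4, 0.1, -3.1]
width: 0.0292
```

```bash
python3 -c "
from g import *; from rows import rows
st(); 
R,t=target((.618,-.184,.191),-.1,90)"
```

```text
t 13.32 tcp [0.55   0.0292 0.3401] grasp [ 0.4969 -0.0267  0.2056] z [-0.343 -0.361 -0.867] y [-0.721  0.693 -0.003] j [ 0.129  0.505  0.152  1.637 -0.319 -0.607] w 0.0292 F [ 1.4  0.1 -3.1]
e 133.9 tcp [ 0.509 -0.173  0.343] xyz [ 0.1524 -0.111   0.0849] ang [ 0.1153 -1.1913  0.9602] len 0.207 87.9
```

Request:
{"api": "servo_tool", "payload": {
  "moves": [
    {"xyz":[0.012,-0.009,0.006],"angular":[0.009,-0.092,0.074],"hand":255},
    {"xyz":[0.024,-0.018,0.012],"angular":[0.018,-0.183,0.148],"hand":255},
    {"xyz":[0.036,-0.026,0.019],"angular":[0.027,-0.275,0.222],"hand":255},
    {"xyz":[0.047,-0.035,0.026],"angular":[0.036,-0.366,0.295],"hand":255},
    {"xyz":[0.059,-0.044,0.032],"angular":[0.045,-0.458,0.369],"hand":255},
    {"xyz":[0.07,-0.052,0.039],"angular":[0.053,-0.55,0.443],"hand":255},
    {"xyz":[0.082,-0.06,0.046],"angular":[0.062,-0.641,0.517],"hand":255},
    {"xyz":[0.094,-0.068,0.052],"angular":[0.071,-0.733,0.591],"hand":255},
    {"xyz":[0.105,-0.077,0.059],"angular":[0.08,-0.824,0.665],"hand":255},
    {"xyz":[0.117,-0.085,0.065],"angular":[0.089,-0.916,0.739],"hand":255}
  ]
}}

```text
t: 14.15
tool_pos: [0.5171, -0.127, 0.3361]
orientation: [-3.022, 0.472, -2.995]
force: [-0.5, -0.5, -4.0]
width: 0.029
```

```bash
python3 -c "
from g import *
st(); 
R,t=target((.618,-.184,.191),-.1,90)"
```

```text
t 14.15 tcp [ 0.5171 -0.127   0.3361] grasp [ 0.589 -0.135  0.199] z [ 0.464 -0.052 -0.884] y [-0.092  0.99  -0.106] j [-0.258  0.099 -0.456  0.534  0.068 -0.359] w 0.029 F [-0.5 -0.5 -4. ]
e 133.9 tcp [ 0.509 -0.173  0.343] xyz [ 0.01  -0.046 -0.007] ang [ 0.0254 -0.28    0.2188] len 0.048 20.4
```

Request:
{"api": "servo_tool", "payload": {
  "moves": [
    {"xyz":[0.003,-0.015,-0.002],"angular":[0.008,-0.093,0.073],"hand":255},
    {"xyz":[0.007,-0.031,-0.005],"angular":[0.017,-0.187,0.146],"hand":255},
    {"xyz":[0.01,-0.046,-0.007],"angular":[0.0254,-0.28,0.219],"hand":255},
    {"xyz":[0.01,-0.046,-0.007],"angular":[0.0254,-0.28,0.219],"hand":255},
    {"xyz":[0.01,-0.046,-0.007],"angular":[0.0254,-0.28,0.219],"hand":255}
  ]
}}

```text
t: 14.57
tool_pos: [0.5089, -0.173, 0.342]
orientation: [-3.139, 0.759, 3.045]
force: [-0.7, 0.6, -2.7]
width: 0.0295
```

```bash
python3 -c "
from g import *
for z in (.191,.093,.071): target((.618,-.184,z),-.1,90)"; python3 v.py side .618,-.184,.1 p4.png 50
```

```text
e 133.9 tcp [ 0.509 -0.173  0.343] xyz [-0.0008 -0.0004 -0.0002] ang [-0.0004 -0.0071  0.0027] len 0.001 0.4
e 133.9 tcp [ 0.509 -0.173  0.245] xyz [ 0.0667 -0.0002  0.0709] ang [-0.0004 -0.0071  0.0027] len 0.097 0.4
e 133.9 tcp [ 0.509 -0.173  0.223] xyz [ 0.0818 -0.0001  0.0869] ang [-0.0004 -0.0071  0.0027] len 0.119 0.4
t 14.57 tcp [ 0.5089 -0.173   0.342 ] grasp [ 0.615  -0.1837  0.2295] z [ 0.685 -0.069 -0.725] y [ 0.098  0.995 -0.002] j [-0.374  0.049 -0.618  0.163  0.187 -0.204] w 0.0295 F [-0.7  0.6 -2.7]
centre px [301.06503686 222.93013995] crop origin 234 172 scale 6.0
```

View pics/p4.png

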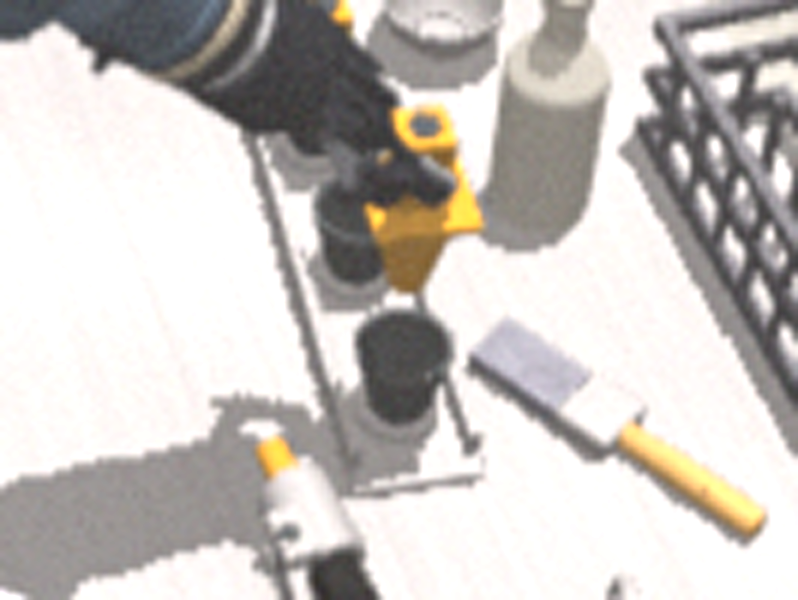

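```bash
python3 -c "
from g import *
s=snap('side')
f=lambda u,v,z: onz(s,(234+(u+.5)/6-.5,172+(v+.5)/6-.5),z).round(4)
print(f(404.5,342,.07),f(408,279,.128))"
```

```text
[ 0.6196 -0.185   0.07  ] [ 0.6171 -0.1859  0.128 ]
```

Request:
{"api": "servo_tool", "payload": {
  "moves": [
    {"xyz":[0.015,0,0.018],"angular":[0,-0.007,0.003],"hand":255},
    {"xyz":[0.034,0,0.037],"angular":[0,-0.007,0.003],"hand":255},
    {"xyz":[0.05,0,0.054],"angular":[0,-0.007,0.003],"hand":255},
    {"xyz":[0.06,0,0.065],"angular":[0,-0.007,0.003],"hand":255},
    {"xyz":[0.0655,0,0.072],"angular":[0,-0.007,0.003],"hand":255},
    {"xyz":[0.0655,0,0.072],"angular":[0,-0.007,0.003],"hand":255}
  ]
}}

```text
t: 15.17
tool_pos: [0.5124, -0.1723, 0.2431]
orientation: [3.141, 0.764, 3.043]
force: [-0.6, -0.1, -3.4]
width: 0.029
```

Request:
{"api": "servo_tool", "payload": {
  "moves": [
    {"xyz":[0.0035,0,0.0036],"angular":[0,0,0],"hand":255},
    {"xyz":[0.007,0,0.0072],"angular":[0,0,0],"hand":255},
    {"xyz":[0.0095,0,0.0099],"angular":[0,0,0],"hand":255},
    {"xyz":[0.0095,0,0.0099],"angular":[0,0,0],"hand":255}
  ]
}}

```text
t: 15.5
tool_pos: [0.5123, -0.1731, 0.2322]
orientation: [-3.141, 0.769, 3.043]
force: [-4.0, -0.8, -2.0]
width: 0.0297
```

```bash
python3 -c "
from g import *
st();target((.6195,-.184,.071),-.1,90)"
```

```text
t 15.5 tcp [ 0.5123 -0.1731  0.2322] grasp [ 0.6196 -0.1838  0.1208] z [ 0.692 -0.069 -0.719] y [ 0.099  0.995 -0.   ] j [-0.372  0.223 -0.794 -0.197  0.188 -0.198] w 0.0297 F [-4.  -0.8 -2. ]
e 133.9 tcp [ 0.511 -0.173  0.223] xyz [ 0.0077 -0.0005  0.0059] ang [0.     0.0029 0.0007] len 0.01 0.2
```

Request:
{"api": "servo_tool", "payload": {
  "moves": [
    {"xyz":[0.0018,0,-0.0017],"angular":[0,0,0],"hand":255},
    {"xyz":[0.004,0,0.001],"angular":[0,0,0],"hand":255},
    {"xyz":[0.006,0,0.003],"angular":[0,0,0],"hand":255},
    {"xyz":[0.0075,0,0.0044],"angular":[0,0,0],"hand":255},
    {"xyz":[0.0085,0,0.0054],"angular":[0,0,0],"hand":255},
    {"xyz":[0.0085,0,0.0054],"angular":[0,0,0],"hand":255}
  ]
}}

```text
t: 16.0
tool_pos: [0.5102, -0.1734, 0.2233]
orientation: [-3.14, 0.772, 3.042]
force: [-13.6, 0.2, 13.3]
width: 0.0293
```

```bash
python3 -c "
from g import *
st();target((.6185,-.184,.071),-.1,90)"
```

```text
t 16.0 tcp [ 0.5102 -0.1734  0.2233] grasp [ 0.6177 -0.1843  0.1123] z [ 0.694 -0.071 -0.716] y [ 0.1    0.995 -0.001] j [-0.374  0.238 -0.813 -0.233  0.189 -0.199] w 0.0293 F [-13.6   0.2  13.3]
e 133.9 tcp [ 0.51  -0.173  0.223] xyz [ 0.0008 -0.0001  0.0003] ang [-0.0009  0.0059  0.0004] len 0.001 0.3
```

Request:
{"api": "servo_tool", "payload": {
  "moves": [
    {"xyz":[0.0007,0,-0.0007],"angular":[0,0,0],"hand":160},
    {"xyz":[0.0007,0,-0.0007],"angular":[0,0,0],"hand":100},
    {"xyz":[0.0007,0,-0.0007],"angular":[0,0,0],"hand":60},
    {"xyz":[0.0007,0,-0.0007],"angular":[0,0,0],"hand":30},
    {"xyz":[0.0007,0,-0.0007],"angular":[0,0,0],"hand":0},
    {"xyz":[0.0007,0,-0.0007],"angular":[0,0,0],"hand":0},
    {"xyz":[0,0,-0.025],"angular":[0,0,0],"hand":0},
    {"xyz":[0,0,-0.06],"angular":[0,0,0],"hand":0},
    {"xyz":[0,0,-0.1],"angular":[0,0,0],"hand":0},
    {"xyz":[0,0,-0.14],"angular":[0,0,0],"hand":0}
  ]
}}

```text
t: 16.83
tool_pos: [0.4121, -0.163, 0.3232]
orientation: [3.141, 0.768, 3.042]
force: [0.5, -0.4, -0.4]
width: 0.0859
```

```bash
python3 v.py side .57,-.2,.1 p5.png 75
```

```text
t 16.83 tcp [ 0.4121 -0.163   0.3232] grasp [ 0.5193 -0.1736  0.2117] z [ 0.691 -0.069 -0.719] y [0.099 0.995 0.001] j [-0.448 -0.091 -0.814  0.111  0.24  -0.256] w 0.0859 F [ 0.5 -0.4 -0.4]
centre px [289.37440434 229.52224901] crop origin 189 154 scale 4.0
```

View pics/p5.png

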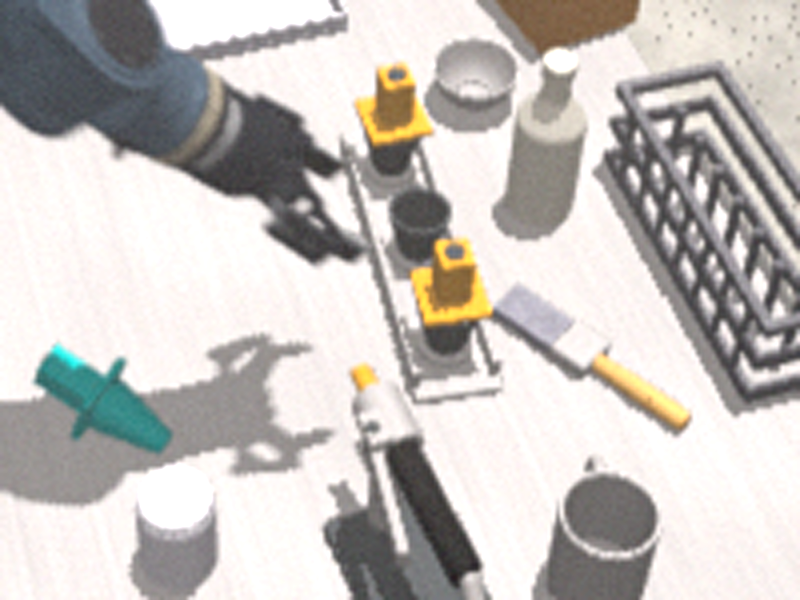

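```bash
python3 -c "
from h import *
s=snap('side')
f=lambda u,v,z: onz(s,(189+(u+.5)/4-.5,154+(v+.5)/4-.5),z).round(4)
A=f(402,445,.149);B=f(470,572,.149);print(A,B,'trig',f(372,440,.146),f(403,548,.146),'noz',f(362,377,.15))
d=(A-B)[:2]; az=np.arctan2(d[1],d[0]); print(az,np.hypot(*d)); 
g=np.array([(A+B)[0]/2,(A+B)[1]/2,.135])
# gun y = z x gunx ; tool y = -gun y (approx +x world), tool down
gy=np.array([-np.sin(az),np.cos(az),0]); y=-gy; z=np.array([0,0,-1.]); R=np.c_[np.cross(y,z),y,z]
np.save('gunR.npy',R); cmd(R,g+[0,0,.12])
"
```

```text
[ 0.5083 -0.3672  0.149 ] [ 0.519  -0.4848  0.149 ] trig [ 0.4887 -0.3544  0.146 ] [ 0.4802 -0.4506  0.146 ] noz [ 0.4991 -0.2983  0.15  ]
1.6615328834733727 0.11808577391032332
target tcp [ 0.514 -0.426  0.41 ] xyz [-0.1488 -0.2515  0.0315] ang [0.5321 0.649  1.3059] len 0.294 88.9
```

Request:
{"api": "servo_tool", "payload": {
  "moves": [
    {"xyz":[-0.0114,-0.0194,0.0024],"angular":[0.041,0.05,0.1],"hand":0},
    {"xyz":[-0.0229,-0.0387,0.0048],"angular":[0.082,0.1,0.201],"hand":0},
    {"xyz":[-0.0343,-0.058,0.0073],"angular":[0.123,0.15,0.301],"hand":0},
    {"xyz":[-0.0458,-0.0774,0.0097],"angular":[0.164,0.2,0.402],"hand":0},
    {"xyz":[-0.0572,-0.0967,0.0121],"angular":[0.205,0.25,0.502],"hand":0},
    {"xyz":[-0.0687,-0.116,0.0145],"angular":[0.245,0.3,0.603],"hand":0},
    {"xyz":[-0.08,-0.1354,0.017],"angular":[0.286,0.35,0.703],"hand":0},
    {"xyz":[-0.0916,-0.1548,0.0194],"angular":[0.327,0.399,0.804],"hand":0},
    {"xyz":[-0.103,-0.174,0.0218],"angular":[0.368,0.449,0.904],"hand":0},
    {"xyz":[-0.1145,-0.1935,0.0242],"angular":[0.409,0.499,1.005],"hand":0}
  ]
}}

```text
t: 17.77
tool_pos: [0.4934, -0.3669, 0.3845]
orientation: [3.049, 0.157, 1.952]
force: [1.5, -0.4, -0.7]
width: 0.0854
```

```bash
python3 -c "
from h import *
st(); R=np.load('gunR.npy'); cmd(R,[.5136,-.426,.255])"
```

```text
t 17.77 tcp [ 0.4934 -0.3669  0.3845] grasp [ 0.5158 -0.384   0.2321] z [ 0.144 -0.11  -0.983] y [0.919 0.384 0.092] j [-0.639  0.316  0.033  1.104 -0.002  0.543] w 0.0854 F [ 1.5 -0.4 -0.7]
target tcp [ 0.514 -0.426  0.41 ] xyz [-0.0655 -0.0018 -0.0157] ang [0.1151 0.1427 0.2972] len 0.067 20.0
```

Request:
{"api": "servo_tool", "payload": {
  "moves": [
    {"xyz":[-0.022,0,-0.005],"angular":[0.038,0.048,0.099],"hand":0},
    {"xyz":[-0.044,-0.001,-0.01],"angular":[0.077,0.095,0.198],"hand":0},
    {"xyz":[-0.0655,-0.0018,-0.0157],"angular":[0.115,0.143,0.297],"hand":0},
    {"xyz":[-0.0655,-0.0018,-0.0157],"angular":[0.115,0.143,0.297],"hand":0},
    {"xyz":[-0.0655,-0.0018,-0.0157],"angular":[0.115,0.143,0.297],"hand":0}
  ]
}}

```text
t: 18.18
tool_pos: [0.5142, -0.4262, 0.4084]
orientation: [3.14, 0.001, 1.667]
force: [0.5, 1.4, -0.6]
width: 0.085
```

```bash
python3 -c "
from h import *
import pickle
st(); s=snap('wrist'); pickle.dump(s,open('s2.pkl','wb'))
cv2.imwrite('pics/w2.png',cv2.cvtColor(cv2.resize(s['color'],(800,600),interpolation=cv2.INTER_CUBIC),cv2.COLOR_RGB2BGR))
for n in ['trigger','gun_squeeze']:
  for d in r.outline_of(n,'wrist')[:2]:
    m=d['region']; b=cv2.minAreaRect(np.argwhere(m)[:,::-1].astype(np.float32)); print(n,d['confidence'],d['at'],b)
"
```

```text
t 18.18 tcp [ 0.5142 -0.4262  0.4084] grasp [ 0.5145 -0.4264  0.2534] z [ 0.002 -0.001 -1.   ] y [0.995 0.096 0.002] j [-0.692  0.493  0.382  1.458  0.     0.782] w 0.085 F [ 0.5  1.4 -0.6]
trigger 0.95 [222.9, 155.7] ((221.6900177001953, 152.17001342773438), (16.687719345092773, 135.62307739257812), 8.130102157592773)
gun_squeeze 0.83 [251.1, 128.5] ((252.2853546142578, 129.14703369140625), (104.08291625976562, 259.12115478515625), 15.109575271606445)
```

View pics/w2.png

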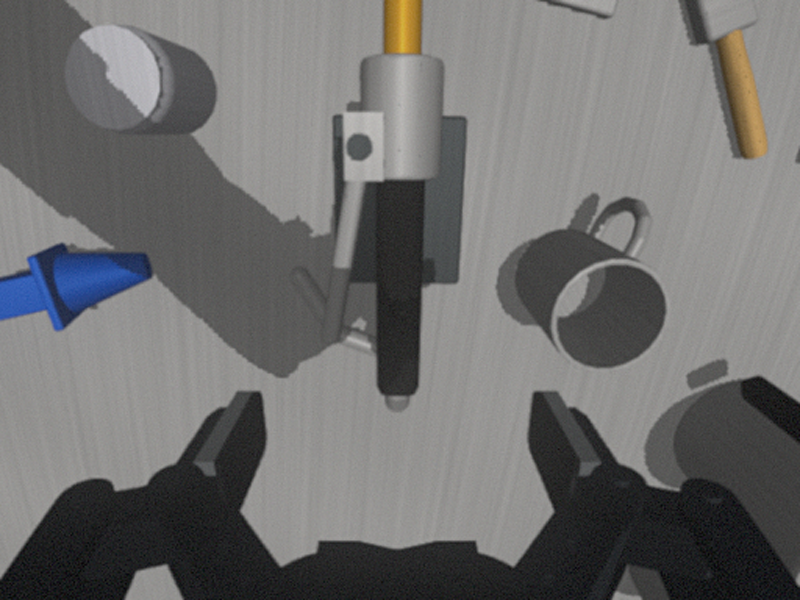

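```bash
python3 -c "
from h import *
import pickle
s=pickle.load(open('s2.pkl','rb'))
f=lambda u,v,z: onz(s,((u+.5)/1.5625-.5,(v+.5)/1.5625-.5),z)
A=f(401,182,.149);B=f(397.5,393,.149);Hn=f(358,147,.149);T=f(333,335,.146);T0=f(354,182,.146)
W=f(378,250,.149)-f(424,250,.149)
print(A,B,'hinge',Hn,T0,T,'width',np.linalg.norm(W))
d=(A-B)[:2]; az=np.arctan2(d[1],d[0]); print(az,np.hypot(*d))
gx=np.array([np.cos(az),np.sin(az),0]); gy=np.array([-np.sin(az),np.cos(az),0])
for n,p in (('A',A),('B',B),('T0',T0),('T',T)): print(n,gx@(p-Hn),gy@(p-B))
sq=B+gy*(18-12)*1.0; sq=sq+gx*(gx@(Hn-sq)-.065); sq[2]=.135; print('squeeze',sq)
y=-gy; z=np.array([0,0,-1.]); R=np.c_[np.cross(y,z),y,z]
np.save('gunR.npy',R); np.save('sq.npy',sq); cmd(R,sq+[0,0,.05]); cmd(R,sq)
"
```

```text
[ 0.50970405 -0.36349245  0.149     ] [ 0.51909631 -0.47774153  0.149     ] hinge [ 0.48810692 -0.34935456  0.149     ] [ 0.48713602 -0.36590845  0.146     ] [ 0.48126895 -0.44732425  0.146     ] width 0.02294296855505062
1.6528204868967704 0.11463449462695541
A -0.015859856997301948 3.469446951953614e-18
B -0.13049435162425735 0.0
T0 -0.016418683083988316 0.02269010518612272
T -0.09708005107260204 0.0352080299316954
squeeze [-5.46609721 -0.90406067  0.135     ]
target tcp [-5.466 -0.904  0.34 ] xyz [ 0.1052 -5.9973  0.0565] ang [0.0022 0.0015 0.0156] len 5.999 0.9
target tcp [-5.466 -0.904  0.29 ] xyz [ 0.1053 -5.9975  0.1065] ang [0.0022 0.0015 0.0156] len 5.999 0.9
```

```bash
python3 -c "
from h import *
az=1.6528; gx=np.array([np.cos(az),np.sin(az),0]); gy=np.array([-np.sin(az),np.cos(az),0])
B=np.array([.5191,-.4777,.149]);Hn=np.array([.4881,-.3494,.149])
sq=B+gy*.006; sq=sq+gx*(gx@(Hn-sq)-.065); sq[2]=.135; print(sq)
y=-gy; z=np.array([0,0,-1.]); R=np.c_[np.cross(y,z),y,z]
np.save('gunR.npy',R); np.save('sq.npy',sq); cmd(R,sq+[0,0,.05]); cmd(R,sq)
"
```

```text
[ 0.50776247 -0.41300315  0.135     ]
target tcp [ 0.508 -0.413  0.34 ] xyz [ 0.0115 -0.0041  0.07  ] ang [0.0022 0.0015 0.0157] len 0.071 0.9
target tcp [ 0.508 -0.413  0.29 ] xyz [ 0.0115 -0.0042  0.12  ] ang [0.0022 0.0015 0.0157] len 0.121 0.9
```

Request:
{"api": "servo_tool", "payload": {
  "moves": [
    {"xyz":[0.0115,-0.004,0.03],"angular":[0.002,0.001,0.016],"hand":0},
    {"xyz":[0.0115,-0.004,0.06],"angular":[0.002,0.001,0.016],"hand":0},
    {"xyz":[0.0115,-0.004,0.09],"angular":[0.002,0.001,0.016],"hand":0},
    {"xyz":[0.0115,-0.004,0.11],"angular":[0.002,0.001,0.016],"hand":0},
    {"xyz":[0.0115,-0.004,0.12],"angular":[0.002,0.001,0.016],"hand":0},
    {"xyz":[0.0115,-0.004,0.12],"angular":[0.002,0.001,0.016],"hand":60},
    {"xyz":[0.0115,-0.004,0.12],"angular":[0.002,0.001,0.016],"hand":110},
    {"xyz":[0.0115,-0.004,0.12],"angular":[0.002,0.001,0.016],"hand":150},
    {"xyz":[0.0115,-0.004,0.12],"angular":[0.002,0.001,0.016],"hand":200},
    {"xyz":[0.0115,-0.004,0.12],"angular":[0.002,0.001,0.016],"hand":255}
  ]
}}

```text
t: 19.17
tool_pos: [0.5087, -0.4141, 0.2934]
orientation: [3.138, 0.003, 1.651]
force: [1.8, 1.6, 6.5]
width: 0.0335
```

Request:
{"api": "servo_tool", "payload": {
  "moves": [
    {"xyz":[0,0,0],"angular":[0,0,0],"hand":255},
    {"xyz":[0,0,0],"angular":[0,0,0],"hand":255},
    {"xyz":[0,0,0],"angular":[0,0,0],"hand":255},
    {"xyz":[0,0,0],"angular":[0,0,0],"hand":255}
  ]
}}

```text
t: 19.5
tool_pos: [0.5088, -0.414, 0.2934]
orientation: [3.138, 0.003, 1.652]
force: [0.0, 1.1, 6.7]
width: 0.0335
```

```bash
python3 v.py side .508,-.413,.13 p6.png 45
```

```text
t 19.5 tcp [ 0.5088 -0.414   0.2934] grasp [ 0.5094 -0.4145  0.1384] z [ 0.004 -0.003 -1.   ] y [0.997 0.081 0.004] j [-0.683  0.51   0.115  1.171 -0.     0.807] w 0.0335 F [0.  1.1 6.7]
centre px [293.74184788 280.71524462] crop origin 233 235 scale 6.666666666666667
```

View pics/p6.png

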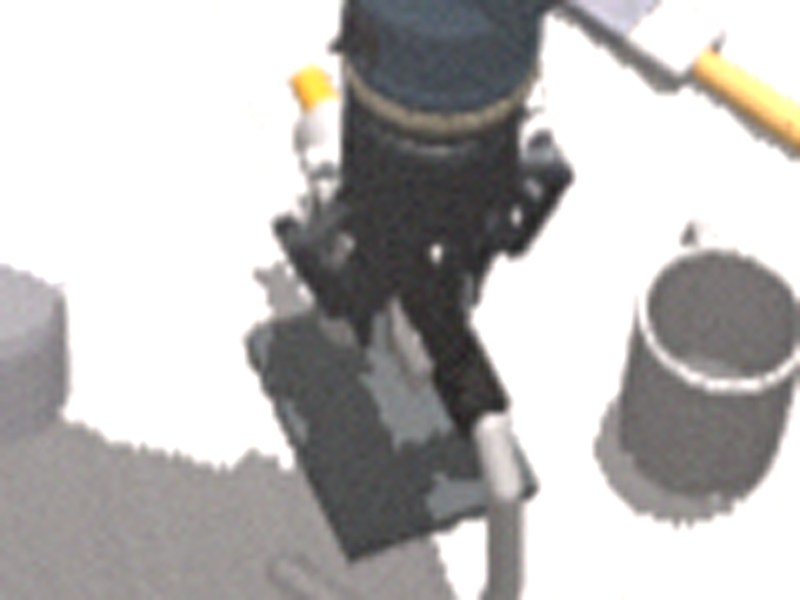

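Request:
{"api": "servo_tool", "payload": {
  "moves": [
    {"hand":255,"xyz":[0,0,0],"angular":[0,0,0]},
    {"hand":255,"xyz":[0,0,0],"angular":[0,0,0]},
    {"hand":255,"xyz":[0,0,0],"angular":[0,0,0]},
    {"hand":255,"xyz":[0,0,0],"angular":[0,0,0]},
    {"hand":255,"xyz":[0,0,0],"angular":[0,0,0]},
    {"hand":255,"xyz":[0,0,0],"angular":[0,0,0]},
    {"hand":255,"xyz":[0,0,0],"angular":[0,0,0]},
    {"hand":255,"xyz":[0,0,0],"angular":[0,0,0]},
    {"hand":255,"xyz":[0,0,0],"angular":[0,0,0]},
    {"hand":255,"xyz":[0,0,0],"angular":[0,0,0]}
  ]
}}

```text
t: 20.38
tool_pos: [0.5088, -0.414, 0.2934]
orientation: [3.138, 0.003, 1.652]
force: [-0.3, 1.1, 6.2]
width: 0.0334
```

Request:
{"api": "servo_tool", "payload": {
  "moves": [
    {"hand":255,"xyz":[0,0,0],"angular":[0,0,0]},
    {"hand":255,"xyz":[0,0,0],"angular":[0,0,0]},
    {"hand":255,"xyz":[0,0,0],"angular":[0,0,0]},
    {"hand":255,"xyz":[0,0,0],"angular":[0,0,0]},
    {"hand":255,"xyz":[0,0,0],"angular":[0,0,0]},
    {"hand":255,"xyz":[0,0,0],"angular":[0,0,0]},
    {"hand":255,"xyz":[0,0,0],"angular":[0,0,0]},
    {"hand":255,"xyz":[0,0,0],"angular":[0,0,0]},
    {"hand":255,"xyz":[0,0,0],"angular":[0,0,0]},
    {"hand":255,"xyz":[0,0,0],"angular":[0,0,0]}
  ]
}}

```text
t: 21.22
tool_pos: [0.5088, -0.4141, 0.2934]
orientation: [3.138, 0.004, 1.652]
force: [-0.7, 0.1, 6.7]
width: 0.0336
```

Request:
{"api": "servo_tool", "payload": {
  "moves": [
    {"hand":255,"xyz":[0,0,0],"angular":[0,0,0]},
    {"hand":255,"xyz":[0,0,0],"angular":[0,0,0]},
    {"hand":255,"xyz":[0,0,0],"angular":[0,0,0]},
    {"hand":255,"xyz":[0,0,0],"angular":[0,0,0]},
    {"hand":255,"xyz":[0,0,0],"angular":[0,0,0]},
    {"hand":255,"xyz":[0,0,0],"angular":[0,0,0]},
    {"hand":255,"xyz":[0,0,0],"angular":[0,0,0]},
    {"hand":255,"xyz":[0,0,0],"angular":[0,0,0]},
    {"hand":255,"xyz":[0,0,0],"angular":[0,0,0]},
    {"hand":255,"xyz":[0,0,0],"angular":[0,0,0]}
  ]
}}

```text
t: 22.05
tool_pos: [0.5088, -0.414, 0.2934]
orientation: [3.138, 0.003, 1.652]
force: [-1.1, 1.0, 6.6]
width: 0.0336
```

Request:
{"api": "servo_tool", "payload": {
  "moves": [
    {"hand":255,"xyz":[0,0,0],"angular":[0,0,0]},
    {"hand":255,"xyz":[0,0,0],"angular":[0,0,0]},
    {"hand":255,"xyz":[0,0,0],"angular":[0,0,0]},
    {"hand":255,"xyz":[0,0,0],"angular":[0,0,0]},
    {"hand":255,"xyz":[0,0,0],"angular":[0,0,0]},
    {"hand":255,"xyz":[0,0,0],"angular":[0,0,0]}
  ]
}}

```text
t: 22.55
tool_pos: [0.5088, -0.414, 0.2934]
orientation: [3.138, 0.003, 1.652]
force: [-0.3, 0.4, 7.0]
width: 0.0338
```

Request:
{"api": "servo_tool", "payload": {
  "moves": [
    {"hand":180,"xyz":[0,0,0],"angular":[0,0,0]},
    {"hand":120,"xyz":[0,0,0],"angular":[0,0,0]},
    {"hand":60,"xyz":[0,0,0],"angular":[0,0,0]},
    {"hand":0,"xyz":[0,0,0],"angular":[0,0,0]},
    {"hand":0,"xyz":[0,0,0],"angular":[0,0,0]},
    {"hand":0,"xyz":[0,0,0],"angular":[0,0,0]},
    {"hand":0,"xyz":[0,0,-0.03],"angular":[0,0,0]},
    {"hand":0,"xyz":[0,0,-0.07],"angular":[0,0,0]},
    {"hand":0,"xyz":[0,0,-0.11],"angular":[0,0,0]},
    {"hand":0,"xyz":[0,0,-0.14],"angular":[0,0,0]}
  ]
}}

```text
t: 23.38
tool_pos: [0.5081, -0.4136, 0.4348]
orientation: [3.138, 0.003, 1.651]
force: [1.0, -0.5, 0.2]
width: 0.0855
```

```bash
python3 -c "
from h import *
st(); s=snap('wrist')
for d in r.outline_of('trigger','wrist')[:1]:
    m=d['region']; b=cv2.minAreaRect(np.argwhere(m)[:,::-1].astype(np.float32)); print(d['confidence'],d['at'],b)
# re-grasp plug in cup0: tool as placing but more horizontal t: e=
for e in (134,140,148):
  R=Rtool(-.1,e,1); print(e); cmd(R,np.array([.6185,-.184,.108])-.13*R[:,2])"
```

```text
t 23.38 tcp [ 0.5081 -0.4136  0.4348] grasp [ 0.5087 -0.4141  0.2798] z [ 0.004 -0.003 -1.   ] y [0.997 0.08  0.003] j [-0.683  0.465  0.403  1.504 -0.     0.808] w 0.0855 F [ 1.  -0.5  0.2]
0.61 [230.7, 168.4] ((229.1829376220703, 162.0226593017578), (15.377823829650879, 119.56328582763672), 7.057847023010254)
134
target tcp [ 0.422 -0.164  0.313] xyz [ 0.2569 -0.068   0.122 ] ang [-0.5305 -0.6254 -1.3168] len 0.292 88.9
140
target tcp [ 0.401 -0.162  0.291] xyz [ 0.2608 -0.0882  0.1436] ang [-0.6023 -0.7116 -1.295 ] len 0.31 91.4
148
target tcp [ 0.378 -0.16   0.259] xyz [ 0.2652 -0.1114  0.1756] ang [-0.6977 -0.8262 -1.2616] len 0.337 95.2
```

Request:
{"api": "servo_tool", "payload": {
  "moves": [
    {"xyz":[0.0198,-0.0052,0.0],"angular":[-0.041,-0.048,-0.101],"hand":0},
    {"xyz":[0.0395,-0.0105,0.0],"angular":[-0.082,-0.096,-0.203],"hand":0},
    {"xyz":[0.0593,-0.0157,0.01],"angular":[-0.122,-0.144,-0.304],"hand":0},
    {"xyz":[0.079,-0.0209,0.02],"angular":[-0.163,-0.192,-0.405],"hand":0},
    {"xyz":[0.0988,-0.0262,0.03],"angular":[-0.204,-0.241,-0.506],"hand":0},
    {"xyz":[0.1186,-0.0314,0.045],"angular":[-0.245,-0.289,-0.608],"hand":0},
    {"xyz":[0.1383,-0.0366,0.06],"angular":[-0.286,-0.337,-0.709],"hand":0},
    {"xyz":[0.1581,-0.0418,0.075],"angular":[-0.326,-0.385,-0.81],"hand":0},
    {"xyz":[0.1779,-0.0471,0.085],"angular":[-0.367,-0.433,-0.912],"hand":0},
    {"xyz":[0.1976,-0.0523,0.094],"angular":[-0.408,-0.481,-1.013],"hand":0}
  ]
}}

```text
t: 24.32
tool_pos: [0.4395, -0.2197, 0.3361]
orientation: [3.021, 0.596, 2.665]
force: [0.6, -0.4, 0.4]
width: 0.0854
```

```bash
python3 -c "
from h import *
st()
R=Rtool(-.1,134,1); cmd(R,np.array([.6185,-.184,.108])-.13*R[:,2])
s=snap('side')
for u in [(300,117),(300,140),(312,143),(326,162),(349,142)]: print(u,onz(s,u,0).round(3))
D=r.outline_of('plug_a','side'); print([(np.round(d['at']),round(d['confidence'],2)) for d in D]); print(proj(s,[[.6185,-.184,.1],[.641,.0345,.1]]))"
```

```text
t 24.32 tcp [ 0.4395 -0.2197  0.3361] grasp [ 0.5248 -0.2426  0.2088] z [ 0.551 -0.148 -0.821] y [0.395 0.913 0.1  ] j [-0.5    0.001 -0.61   0.366  0.134 -0.02 ] w 0.0854 F [ 0.6 -0.4  0.4]
target tcp [ 0.422 -0.164  0.313] xyz [0.0472 0.0412 0.0009] ang [-0.1176 -0.1515 -0.3016] len 0.063 20.5
(300, 117) [0.872 0.501 0.   ]
(300, 140) [0.815 0.344 0.   ]
(312, 143) [0.858 0.309 0.   ]
(326, 162) [0.87  0.177 0.   ]
(349, 142) [1.017 0.269 0.   ]
[(array([218., 338.]), 0.97), (array([214., 257.]), 0.96), (array([284., 178.]), 0.66), (array([301., 226.]), 0.61)]
[[301.20208201 222.89816457]
 [286.65680117 178.70517386]]
```

Request:
{"api": "servo_tool", "payload": {
  "moves": [
    {"xyz":[0.016,0.014,0],"angular":[-0.039,-0.05,-0.1],"hand":0},
    {"xyz":[0.031,0.027,0],"angular":[-0.078,-0.101,-0.201],"hand":0},
    {"xyz":[0.047,0.041,0.001],"angular":[-0.118,-0.151,-0.302],"hand":0},
    {"xyz":[0.047,0.041,0.001],"angular":[-0.118,-0.151,-0.302],"hand":0},
    {"xyz":[0.047,0.041,0.001],"angular":[-0.118,-0.151,-0.302],"hand":0}
  ]
}}

```text
t: 24.83
tool_pos: [0.4226, -0.1656, 0.3138]
orientation: [3.137, 0.764, 3.032]
force: [1.3, -0.2, 0.3]
width: 0.0853
```

```bash
python3 -c "
from h import *
st()
R=Rtool(-.1,134,1); cmd(R,np.array([.6178,-.184,.110]))"; python3 v.py wrist .6185,-.184,.1 p7.png 120
```

```text
t 24.83 tcp [ 0.4226 -0.1656  0.3138] grasp [ 0.5292 -0.1766  0.2018] z [ 0.688 -0.071 -0.722] y [0.106 0.994 0.003] j [-0.441 -0.058 -0.813  0.081  0.232 -0.244] w 0.0853 F [ 1.3 -0.2  0.3]
target tcp [ 0.511 -0.173  0.221] xyz [-0.      0.0014  0.1278] ang [-0.0018 -0.0042 -0.0068] len 0.128 0.5
t 24.83 tcp [ 0.4226 -0.1656  0.3138] grasp [ 0.5292 -0.1766  0.2018] z [ 0.688 -0.071 -0.722] y [0.106 0.994 0.003] j [-0.441 -0.058 -0.813  0.081  0.232 -0.244] w 0.0853 F [ 1.3 -0.2  0.3]
centre px [256.59669844 178.75028593] crop origin 96 58 scale 2.5
```

View pics/p7.png

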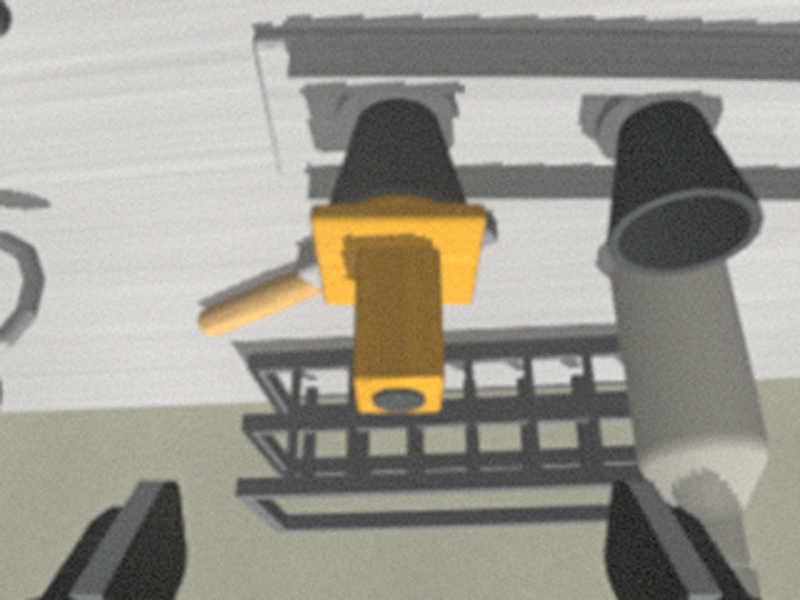

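Request:
{"api": "servo_tool", "payload": {
  "moves": [
    {"xyz":[0,0.001,0.035],"angular":[-0.002,-0.004,-0.007],"hand":0},
    {"xyz":[0,0.001,0.07],"angular":[-0.002,-0.004,-0.007],"hand":0},
    {"xyz":[0,0.001,0.1],"angular":[-0.002,-0.004,-0.007],"hand":0},
    {"xyz":[0,0.001,0.122],"angular":[-0.002,-0.004,-0.007],"hand":0},
    {"xyz":[0,0.001,0.128],"angular":[-0.002,-0.004,-0.007],"hand":0},
    {"xyz":[0,0.001,0.128],"angular":[-0.002,-0.004,-0.007],"hand":255},
    {"xyz":[0,0.001,0.128],"angular":[-0.002,-0.004,-0.007],"hand":255},
    {"xyz":[0,0.001,0.128],"angular":[-0.002,-0.004,-0.007],"hand":255},
    {"xyz":[0,0.001,0.128],"angular":[-0.002,-0.004,-0.007],"hand":255},
    {"xyz":[0,0.001,0.128],"angular":[-0.002,-0.004,-0.007],"hand":255}
  ]
}}

```text
t: 25.72
tool_pos: [0.5108, -0.1739, 0.2229]
orientation: [-3.14, 0.771, 3.044]
force: [-5.4, 1.0, 6.6]
width: 0.0296
```

```bash
python3 -c "
from g import *
st(); save_rel((.618,-.184,-.1),el=np.pi/2,z=.071); target((.618,-.184,.071),-.1,90); target((.618,-.184,.25),-.1,90)"
```

```text
t 25.72 tcp [ 0.5108 -0.1739  0.2229] grasp [ 0.6182 -0.1848  0.1117] z [ 0.693 -0.07  -0.717] y [ 0.099  0.995 -0.001] j [-0.375  0.239 -0.811 -0.231  0.19  -0.202] w 0.0296 F [-5.4  1.   6.6]
{'c': [0.02860799325140337, 0.0007918050937577352, 0.1840099756744727], 'a': [-0.696887063622268, -0.0014165796481725515, -0.717179485106785]}
e 134.2 tcp [ 0.511 -0.174  0.223] xyz [ 0.     -0.0001  0.    ] ang [-0.0002  0.      0.0018] len 0.0 0.1
e 134.2 tcp [ 0.511 -0.174  0.402] xyz [-0.1247 -0.0003 -0.1284] ang [-0.0002  0.      0.0018] len 0.179 0.1
```

Request:
{"api": "servo_tool", "payload": {
  "moves": [
    {"xyz":[-0.005,0,-0.005],"angular":[0,0,0],"hand":255},
    {"xyz":[-0.02,0,-0.021],"angular":[0,0,0],"hand":255},
    {"xyz":[-0.045,0,-0.046],"angular":[0,0,0],"hand":255},
    {"xyz":[-0.07,0,-0.072],"angular":[0,0,0],"hand":255},
    {"xyz":[-0.095,0,-0.098],"angular":[0,0,0],"hand":255},
    {"xyz":[-0.12,0,-0.124],"angular":[0,0,0],"hand":255},
    {"xyz":[-0.139,0,-0.143],"angular":[0,0,0],"hand":255},
    {"xyz":[-0.139,0,-0.143],"angular":[0,0,0],"hand":255}
  ]
}}

```text
t: 26.38
tool_pos: [0.5121, -0.1739, 0.4291]
orientation: [-3.136, 0.78, 3.047]
force: [1.3, -1.1, -1.2]
width: 0.0292
```

```bash
python3 -c "
from g import *
st(); target((.585,.355,.18),1.4,16)
R,t=target((.585,.355,.18),1.4,16); print(R.round(2))"
```

```text
t 26.38 tcp [ 0.5121 -0.1739  0.4291] grasp [ 0.6205 -0.185   0.319 ] z [ 0.7   -0.072 -0.711] y [ 0.098  0.995 -0.004] j [-0.374 -0.029 -0.46   0.378  0.19  -0.201] w 0.0292 F [ 1.3 -1.1 -1.2]
e 60.2 tcp [0.606 0.47  0.325] xyz [0.0498 0.6499 0.0928] ang [-0.2094  1.0322 -1.5756] len 0.658 108.6
e 60.2 tcp [0.606 0.47  0.325] xyz [0.0498 0.6499 0.0928] ang [-0.2094  1.0322 -1.5756] len 0.658 108.6
[[-0.15 -0.99 -0.08]
 [-0.85  0.17 -0.49]
 [ 0.5   0.   -0.87]]
```

Request:
{"api": "servo_tool", "payload": {
  "moves": [
    {"xyz":[-0.0014,0.0406,0.0012],"angular":[-0.013,0.0645,-0.0985],"hand":255},
    {"xyz":[-0.0028,0.0812,0.0024],"angular":[-0.026,0.129,-0.197],"hand":255},
    {"xyz":[-0.0042,0.1218,0.0036],"angular":[-0.039,0.1935,-0.2955],"hand":255},
    {"xyz":[-0.0056,0.1624,0.0048],"angular":[-0.052,0.258,-0.394],"hand":255},
    {"xyz":[-0.007,0.203,0.006],"angular":[-0.0655,0.3225,-0.4925],"hand":255},
    {"xyz":[-0.0084,0.2436,0.0072],"angular":[-0.0785,0.387,-0.591],"hand":255},
    {"xyz":[-0.0098,0.2842,0.0084],"angular":[-0.0915,0.4515,-0.6895],"hand":255},
    {"xyz":[-0.0112,0.3248,0.0096],"angular":[-0.105,0.516,-0.788],"hand":255},
    {"xyz":[-0.0126,0.3654,0.0108],"angular":[-0.118,0.5805,-0.8865],"hand":255},
    {"xyz":[-0.014,0.406,0.012],"angular":[-0.131,0.645,-0.985],"hand":255}
  ]
}}

```text
t: 27.22
tool_pos: [0.5688, 0.2304, 0.4219]
orientation: [-2.906, -0.059, -2.293]
force: [2.0, 0.5, -3.3]
width: 0.0293
```

```bash
python3 -c "
from g import *
st(); target((.585,.355,.18),1.4,16)"
```

```text
t 27.22 tcp [0.5688 0.2304 0.4219] grasp [0.59   0.1998 0.2715] z [ 0.137 -0.197 -0.971] y [-0.738  0.633 -0.233] j [ 0.436  0.369  0.208  1.368 -0.239 -0.424] w 0.0293 F [ 2.   0.5 -3.3]
e 60.2 tcp [0.606 0.47  0.325] xyz [-0.209   0.1466  0.0515] ang [-0.0668  0.3835 -0.5821] len 0.26 40.1
```

n = 7 rows.

Request:
{"api": "servo_tool", "payload": {
  "moves": [
    {"xyz":[-0.03,0.021,0.0],"angular":[-0.01,0.055,-0.083],"hand":255},
    {"xyz":[-0.06,0.042,0.005],"angular":[-0.019,0.11,-0.166],"hand":255},
    {"xyz":[-0.09,0.063,0.015],"angular":[-0.029,0.164,-0.249],"hand":255},
    {"xyz":[-0.119,0.084,0.025],"angular":[-0.038,0.219,-0.333],"hand":255},
    {"xyz":[-0.149,0.105,0.035],"angular":[-0.048,0.274,-0.416],"hand":255},
    {"xyz":[-0.179,0.126,0.045],"angular":[-0.057,0.329,-0.499],"hand":255},
    {"xyz":[-0.209,0.147,0.0515],"angular":[-0.067,0.3835,-0.582],"hand":255},
    {"xyz":[-0.209,0.147,0.0515],"angular":[-0.067,0.3835,-0.582],"hand":255},
    {"xyz":[-0.209,0.147,0.0515],"angular":[-0.067,0.3835,-0.582],"hand":255}
  ]
}}

```text
t: 27.97
tool_pos: [0.6068, 0.4712, 0.3202]
orientation: [3.139, -0.522, -1.741]
force: [0.4, 0.4, -3.6]
width: 0.0293
```

```bash
python3 -c "
from g import *
st(); target((.585,.355,.05),1.4,16);target((.585,.355,.033),1.4,16)
s=snap('wrist')
for d in r.outline_of('tray_floor','wrist')[:1]+r.outline_of('plug_a','wrist'): ys,xs=np.nonzero(d['region']); print(d['confidence'],d['at'],xs.min(),xs.max(),ys.min(),ys.max())
s=snap('side')
for d in r.outline_of('tray_floor','side')[:2]:
  b=cv2.boxPoints(cv2.minAreaRect(np.argwhere(d['region'])[:,::-1].astype(np.float32))); print([onz(s,u,.014).round(3)[:2].tolist() for u in b])"
```

```text
t 27.97 tcp [0.6068 0.4712 0.3202] grasp [0.5933 0.3951 0.1859] z [-0.087 -0.491 -0.867] y [-0.985  0.171  0.002] j [ 0.715  1.005  1.096  2.082 -0.319 -0.617] w 0.0293 F [ 0.4  0.4 -3.6]
e 60.2 tcp [0.606 0.47  0.195] xyz [-0.0606  0.0007  0.1091] ang [ 0.0025 -0.0015  0.0006] len 0.125 0.2
e 60.2 tcp [0.606 0.47  0.178] xyz [-0.0691  0.0006  0.1238] ang [ 0.0025 -0.0015  0.0006] len 0.142 0.2
0.69 [359.0, 208.9] 165 468 94 350
0.91 [253.5, 210.6] 188 321 99 330
0.16 [169.2, 11.5] 136 202 0 28
[[0.39, 0.504], [0.718, 0.506], [0.664, 0.224], [0.367, 0.23]]
```

Request:
{"api": "servo_tool", "payload": {
  "moves": [
    {"xyz":[-0.015,0,0.027],"angular":[0.002,-0.001,0],"hand":255},
    {"xyz":[-0.03,0,0.054],"angular":[0.002,-0.001,0],"hand":255},
    {"xyz":[-0.045,0,0.081],"angular":[0.002,-0.001,0],"hand":255},
    {"xyz":[-0.055,0,0.099],"angular":[0.002,-0.001,0],"hand":255},
    {"xyz":[-0.0606,0,0.109],"angular":[0.002,-0.001,0],"hand":255},
    {"xyz":[-0.065,0,0.117],"angular":[0.002,-0.001,0],"hand":255},
    {"xyz":[-0.0685,0,0.1228],"angular":[0.002,-0.001,0],"hand":255},
    {"xyz":[-0.0685,0,0.1228],"angular":[0.002,-0.001,0],"hand":255},
    {"xyz":[-0.0685,0,0.1228],"angular":[0.002,-0.001,0],"hand":255}
  ]
}}

```text
t: 28.97
tool_pos: [0.6077, 0.4669, 0.1864]
orientation: [-3.136, -0.515, -1.748]
force: [1.0, 0.0, -1.8]
width: 0.0295
```

```bash
python3 -c "
from g import *
st(); target((.585,.355,.032),1.4,16)"; python3 v.py wrist .59,.36,.04 p8.png 150
```

```text
t 28.97 tcp [0.6077 0.4669 0.1864] grasp [0.5952 0.3915 0.0516] z [-0.081 -0.486 -0.87 ] y [-0.985  0.173 -0.005] j [ 0.71   0.999  0.745  1.727 -0.321 -0.618] w 0.0295 F [ 1.   0.  -1.8]
e 60.2 tcp [0.606 0.47  0.177] xyz [-0.0064  0.0027  0.0067] ang [-0.0029  0.0052 -0.0056] len 0.01 0.5
t 28.97 tcp [0.6077 0.4669 0.1864] grasp [0.5952 0.3915 0.0516] z [-0.081 -0.486 -0.87 ] y [-0.985  0.173 -0.005] j [ 0.71   0.999  0.745  1.727 -0.321 -0.618] w 0.0295 F [ 1.   0.  -1.8]
centre px [252.02528862 211.00493962] crop origin 52 61 scale 2.0
```

View pics/p8.png

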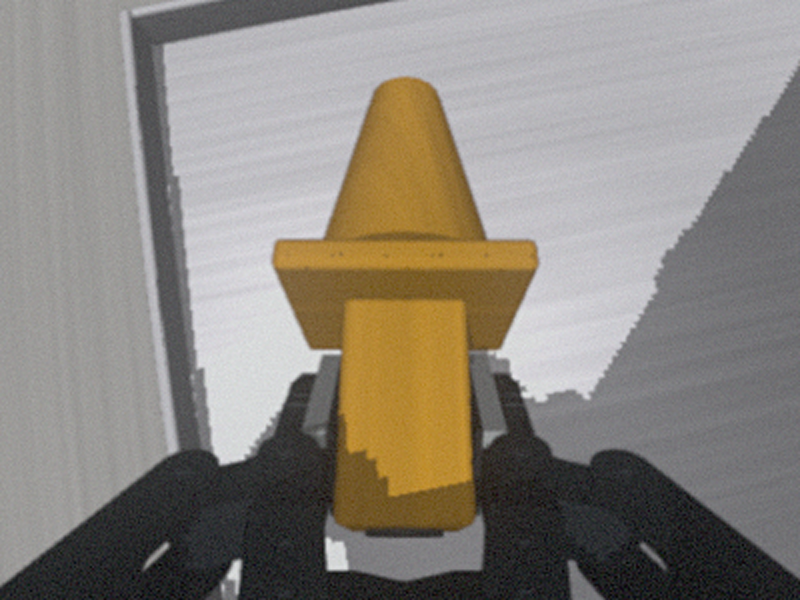

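Request:
{"api": "servo_tool", "payload": {
  "moves": [
    {"xyz":[-0.002,0.001,0.002],"angular":[0,0,0],"hand":255},
    {"xyz":[-0.004,0.002,0.004],"angular":[-0.002,0.003,-0.003],"hand":255},
    {"xyz":[-0.006,0.0027,0.0065],"angular":[-0.003,0.005,-0.005],"hand":255},
    {"xyz":[-0.006,0.0027,0.0065],"angular":[-0.003,0.005,-0.005],"hand":255},
    {"xyz":[-0.006,0.0027,0.0065],"angular":[-0.003,0.005,-0.005],"hand":255}
  ]
}}

```text
t: 29.43
tool_pos: [0.6053, 0.4697, 0.178]
orientation: [-3.141, -0.521, -1.741]
force: [0.4, 2.0, 6.4]
width: 0.0294
```

```bash
python3 -c "
from g import *
st(); target((.585,.355,.032),1.4,16)"
```

```text
t 29.43 tcp [0.6053 0.4697 0.178 ] grasp [0.5923 0.3936 0.0436] z [-0.083 -0.49  -0.867] y [-0.986  0.169 -0.001] j [ 0.715  1.007  0.74   1.721 -0.321 -0.617] w 0.0294 F [0.4 2.  6.4]
e 60.2 tcp [0.606 0.47  0.177] xyz [-0.0002 -0.0003  0.0006] ang [-0.0011 -0.0003  0.0001] len 0.001 0.1
```

Resting on the floor (force up). Release and back off along the tool axis.

Request:
{"api": "servo_tool", "payload": {
  "moves": [
    {"xyz":[0,0,0],"angular":[0,0,0],"hand":160},
    {"xyz":[0,0,0],"angular":[0,0,0],"hand":100},
    {"xyz":[0,0,0],"angular":[0,0,0],"hand":50},
    {"xyz":[0,0,0],"angular":[0,0,0],"hand":0},
    {"xyz":[0,0,0],"angular":[0,0,0],"hand":0},
    {"xyz":[0,0,0],"angular":[0,0,0],"hand":0},
    {"xyz":[0,0,-0.03],"angular":[0,0,0],"hand":0},
    {"xyz":[0,0,-0.07],"angular":[0,0,0],"hand":0},
    {"xyz":[0,0,-0.11],"angular":[0,0,0],"hand":0},
    {"xyz":[0,0,-0.15],"angular":[0,0,0],"hand":0}
  ]
}}

```text
t: 30.27
tool_pos: [0.6135, 0.5205, 0.269]
orientation: [-3.138, -0.517, -1.742]
force: [1.8, -0.1, -0.4]
width: 0.0853
```

```bash
python3 -c "
from fit import *
st(); s=snap('wrist')
for d in r.outline_of('plug_a','wrist'):
  if d['confidence']>.4: print(d['at'],d['confidence'],fit([(s,d['region'])],(.585,.355),z=.032))
R=Rtool(0,134,1); cmd(R,np.array([.641,.0345,.110])-.16*R[:,2])
s=snap('side'); print([(np.round(d['at']),round(d['confidence'],2)) for d in r.outline_of('plug_a','side')])"
```

```text
t 30.27 tcp [0.6135 0.5205 0.269 ] grasp [0.6009 0.445  0.1343] z [-0.081 -0.487 -0.869] y [-0.986  0.169 -0.003] j [ 0.753  1.171  1.347  2.17  -0.305 -0.581] w 0.0853 F [ 1.8 -0.1 -0.4]
[498.9, 64.8] 0.62 (array([0.68193441, 0.10525657, 2.90737523]), np.float64(0.958706259727478))
target tcp [0.422 0.034 0.337] xyz [0.4794 0.1066 0.1932] ang [ 0.1844 -1.0467  1.4758] len 0.528 104.2
[(array([211., 255.]), 0.85), (array([248., 142.]), 0.8), (array([331., 240.]), 0.74), (array([287., 181.]), 0.68), (array([215., 339.]), 0.62)]
```

Request:
{"api": "servo_tool", "payload": {
  "moves": [
    {"xyz":[0.032,0.007,0.006],"angular":[0.012,-0.07,0.098],"hand":0},
    {"xyz":[0.064,0.014,0.015],"angular":[0.025,-0.14,0.197],"hand":0},
    {"xyz":[0.096,0.021,0.028],"angular":[0.037,-0.209,0.295],"hand":0},
    {"xyz":[0.128,0.028,0.041],"angular":[0.049,-0.279,0.394],"hand":0},
    {"xyz":[0.16,0.036,0.054],"angular":[0.062,-0.349,0.492],"hand":0},
    {"xyz":[0.192,0.043,0.068],"angular":[0.074,-0.419,0.59],"hand":0},
    {"xyz":[0.224,0.05,0.082],"angular":[0.086,-0.489,0.689],"hand":0},
    {"xyz":[0.256,0.057,0.096],"angular":[0.098,-0.558,0.787],"hand":0},
    {"xyz":[0.288,0.064,0.11],"angular":[0.111,-0.628,0.886],"hand":0},
    {"xyz":[0.32,0.071,0.124],"angular":[0.123,-0.698,0.984],"hand":0}
  ]
}}

```text
t: 31.3
tool_pos: [0.5035, 0.2466, 0.3107]
orientation: [-2.895, 0.133, -2.427]
force: [0.8, -1.4, 1.5]
width: 0.0855
```

```bash
python3 -c "
from fit import *
st()
R=Rtool(0,134,1); cmd(R,np.array([.641,.0345,.110])-.15*R[:,2])"
```

```text
t 31.3 tcp [0.5035 0.2466 0.3107] grasp [0.5434 0.2311 0.1617] z [ 0.257 -0.101 -0.961] y [-0.611  0.753 -0.242] j [ 0.506  0.271 -0.238  0.88  -0.214 -0.212] w 0.0855 F [ 0.8 -1.4  1.5]
target tcp [0.429 0.034 0.329] xyz [ 0.1911 -0.1189 -0.0158] ang [ 0.0858 -0.5201  0.7211] len 0.226 51.2
```

Request:
{"api": "servo_tool", "payload": {
  "moves": [
    {"xyz":[0.024,-0.015,-0.002],"angular":[0.011,-0.065,0.09],"hand":0},
    {"xyz":[0.048,-0.03,-0.004],"angular":[0.021,-0.13,0.18],"hand":0},
    {"xyz":[0.072,-0.045,-0.006],"angular":[0.032,-0.195,0.27],"hand":0},
    {"xyz":[0.096,-0.06,-0.008],"angular":[0.043,-0.26,0.36],"hand":0},
    {"xyz":[0.12,-0.075,-0.01],"angular":[0.054,-0.325,0.451],"hand":0},
    {"xyz":[0.143,-0.089,-0.012],"angular":[0.064,-0.39,0.541],"hand":0},
    {"xyz":[0.167,-0.104,-0.014],"angular":[0.075,-0.455,0.631],"hand":0},
    {"xyz":[0.191,-0.119,-0.016],"angular":[0.086,-0.52,0.721],"hand":0},
    {"xyz":[0.191,-0.119,-0.016],"angular":[0.086,-0.52,0.721],"hand":0},
    {"xyz":[0.191,-0.119,-0.016],"angular":[0.086,-0.52,0.721],"hand":0}
  ]
}}

```text
t: 32.13
tool_pos: [0.4303, 0.0361, 0.3296]
orientation: [-3.138, 0.764, -3.138]
force: [-0.0, 0.1, 0.6]
width: 0.0854
```

```bash
python3 -c "
from fit import *
st()
R=Rtool(0,134,1); cmd(R,np.array([.6403,.0345,.110]))
s=snap('wrist')
for d in r.outline_of('plug_a','wrist')[:2]: 
  ys,xs=np.nonzero(d['region']); print(d['at'],d['confidence'],xs.min(),xs.max(),ys.min(),ys.max())
for n,R2,o in [('model',np.eye(3),np.array([.641,.0345,.008]))]:
  m=mask(s,R2,o)>.5; ys,xs=np.nonzero(m); print('model',xs.min()/2,xs.max()/2,ys.min()/2,ys.max()/2)"
```

```text
t 32.13 tcp [0.4303 0.0361 0.3296] grasp [0.5375 0.036  0.2177] z [ 0.692 -0.001 -0.722] y [-0.002  1.    -0.002] j [ 0.107 -0.132 -0.832  0.11  -0.074  0.074] w 0.0854 F [-0.   0.1  0.6]
target tcp [0.533 0.034 0.221] xyz [ 0.0009 -0.0015  0.1489] ang [-0.0005 -0.0042  0.0029] len 0.149 0.3
[254.2, 163.7] 0.7 220 284 133 211
model 220.5 286.0 93.5 210.0
```

Matches the model (in cup, cone hidden). Grasp.

Request:
{"api": "servo_tool", "payload": {
  "moves": [
    {"xyz":[0.001,-0.0015,0.035],"angular":[0,-0.004,0.003],"hand":0},
    {"xyz":[0.001,-0.0015,0.07],"angular":[0,-0.004,0.003],"hand":0},
    {"xyz":[0.001,-0.0015,0.105],"angular":[0,-0.004,0.003],"hand":0},
    {"xyz":[0.001,-0.0015,0.135],"angular":[0,-0.004,0.003],"hand":0},
    {"xyz":[0.001,-0.0015,0.148],"angular":[0,-0.004,0.003],"hand":0},
    {"xyz":[0.001,-0.0015,0.148],"angular":[0,-0.004,0.003],"hand":0},
    {"xyz":[0.001,-0.0015,0.148],"angular":[0,-0.004,0.003],"hand":255},
    {"xyz":[0.001,-0.0015,0.148],"angular":[0,-0.004,0.003],"hand":255},
    {"xyz":[0.001,-0.0015,0.148],"angular":[0,-0.004,0.003],"hand":255},
    {"xyz":[0.001,-0.0015,0.148],"angular":[0,-0.004,0.003],"hand":255}
  ]
}}

```text
t: 33.07
tool_pos: [0.5353, 0.0368, 0.2257]
orientation: [3.141, 0.772, -3.139]
force: [-0.1, 0.3, 0.5]
width: 0.0389
```

Request:
{"api": "servo_tool", "payload": {
  "moves": [
    {"xyz":[0,0,0],"angular":[0,0,0],"hand":255}
  ]
}}

```text
t: 33.15
tool_pos: [0.5355, 0.0356, 0.226]
orientation: [-3.138, 0.773, -3.14]
force: [-6.8, -5.0, 7.3]
width: 0.0296
```

```bash
python3 -c "
from g import *
st(); save_rel((.641,.0345,0),el=np.pi/2,z=.071); target((.641,.0345,.071),0,90)"
```

```text
t 33.15 tcp [0.5355 0.0356 0.226 ] grasp [0.6437 0.0352 0.1151] z [ 0.698 -0.003 -0.716] y [ 0.001  1.    -0.003] j [ 0.081  0.227 -0.826 -0.254 -0.059  0.057] w 0.0296 F [-6.8 -5.   7.3]
{'c': [0.032727498616647435, -0.0005979104281784502, 0.18462434897644953], 'a': [-0.6984442596384411, -0.002529039195806833, -0.7156599891979823]}
e 134.3 tcp [0.535 0.035 0.226] xyz [-0.     -0.0005 -0.    ] ang [-0.0026 -0.      0.001 ] len 0.001 0.2
```

Request:
{"api": "servo_tool", "payload": {
  "moves": [
    {"xyz":[-0.005,0,-0.005],"angular":[0,0,0],"hand":255},
    {"xyz":[-0.02,0,-0.021],"angular":[0,0,0],"hand":255},
    {"xyz":[-0.045,0,-0.046],"angular":[0,0,0],"hand":255},
    {"xyz":[-0.07,0,-0.072],"angular":[0,0,0],"hand":255},
    {"xyz":[-0.095,0,-0.098],"angular":[0,0,0],"hand":255},
    {"xyz":[-0.12,0,-0.124],"angular":[0,0,0],"hand":255},
    {"xyz":[-0.12,0,-0.124],"angular":[0,0,0],"hand":255}
  ]
}}

```text
t: 33.73
tool_pos: [0.5365, 0.0366, 0.4067]
orientation: [3.139, 0.785, -3.141]
force: [2.4, -0.0, -0.2]
width: 0.0292
```

```bash
python3 -c "
from g import *
st(); target((.465,.355,.17),1.4,16)
s=snap('side')
for d in r.outline_of('plug_a','side'):
  p=onz(s,d['at'],.032); print(p.round(3),round(d['confidence'],2), fit([(s,d['region'])],p[:2],z=.032) if abs(p[1]-.36)<.1 else '')"
```

```text
t 33.73 tcp [0.5365 0.0366 0.4067] grasp [0.646  0.0371 0.297 ] z [ 0.707  0.003 -0.708] y [-0.003  1.     0.002] j [ 0.082 -0.025 -0.524  0.288 -0.055  0.057] w 0.0292 F [ 2.4 -0.  -0.2]
e 60.3 tcp [0.485 0.473 0.314] xyz [0.1017 0.4366 0.0302] ang [-0.1958  1.0735 -1.473 ] len 0.449 105.0
[ 0.246 -0.479  0.032] 0.78 
[0.589 0.372 0.032] 0.7 (array([0.58772955, 0.35410011, 1.39003005]), np.float64(0.03807820379734039))
[ 0.298 -0.19   0.032] 0.59 
[0.734 0.27  0.032] 0.51 (array([ 0.73364341,  0.25882623, -1.96625022]), np.float64(0.19170129299163818))
[ 0.723 -0.238  0.032] 0.2
```

Request:
{"api": "servo_tool", "payload": {
  "moves": [
    {"xyz":[0.0068,0.0291,0.002],"angular":[-0.013,0.0715,-0.098],"hand":255},
    {"xyz":[0.0136,0.0582,0.004],"angular":[-0.026,0.143,-0.196],"hand":255},
    {"xyz":[0.0204,0.0873,0.006],"angular":[-0.039,0.2145,-0.294],"hand":255},
    {"xyz":[0.0272,0.1164,0.008],"angular":[-0.052,0.286,-0.393],"hand":255},
    {"xyz":[0.034,0.1455,0.01],"angular":[-0.065,0.358,-0.491],"hand":255},
    {"xyz":[0.0408,0.1746,0.012],"angular":[-0.078,0.429,-0.589],"hand":255},
    {"xyz":[0.0475,0.2037,0.014],"angular":[-0.091,0.501,-0.687],"hand":255},
    {"xyz":[0.0543,0.2328,0.016],"angular":[-0.104,0.573,-0.786],"hand":255},
    {"xyz":[0.061,0.262,0.018],"angular":[-0.117,0.644,-0.884],"hand":255},
    {"xyz":[0.0678,0.291,0.02],"angular":[-0.131,0.716,-0.982],"hand":255}
  ]
}}

```text
t: 34.67
tool_pos: [0.4991, 0.3285, 0.3338]
orientation: [-2.939, -0.118, -2.205]
force: [0.6, 0.4, -2.6]
width: 0.0295
```

```bash
python3 -c "
from g import *
st(); target((.465,.355,.17),1.4,16)"
```

```text
t 34.67 tcp [0.4991 0.3285 0.3338] grasp [0.5137 0.2956 0.1831] z [ 0.094 -0.212 -0.973] y [-0.803  0.562 -0.2  ] j [ 0.633  0.415  0.054  1.26  -0.229 -0.31 ] w 0.0295 F [ 0.6  0.4 -2.6]
e 60.3 tcp [0.485 0.473 0.314] xyz [-0.1097  0.0967 -0.0129] ang [-0.0511  0.3462 -0.4807] len 0.147 34.1
```

Request:
{"api": "servo_tool", "payload": {
  "moves": [
    {"xyz":[-0.022,0.019,-0.008],"angular":[-0.01,0.069,-0.096],"hand":255},
    {"xyz":[-0.044,0.039,-0.012],"angular":[-0.02,0.138,-0.192],"hand":255},
    {"xyz":[-0.066,0.058,-0.013],"angular":[-0.031,0.208,-0.288],"hand":255},
    {"xyz":[-0.088,0.077,-0.013],"angular":[-0.041,0.277,-0.385],"hand":255},
    {"xyz":[-0.11,0.097,-0.013],"angular":[-0.051,0.346,-0.481],"hand":255},
    {"xyz":[-0.11,0.097,-0.013],"angular":[-0.051,0.346,-0.481],"hand":255},
    {"xyz":[-0.11,0.097,-0.013],"angular":[-0.051,0.346,-0.481],"hand":255},
    {"xyz":[-0.11,0.097,-0.013],"angular":[-0.051,0.346,-0.481],"hand":255}
  ]
}}

```text
t: 35.33
tool_pos: [0.4862, 0.4726, 0.3147]
orientation: [-3.137, -0.515, -1.748]
force: [0.5, 0.2, -1.3]
width: 0.0294
```

```bash
python3 -c "
from g import *
st(); target((.465,.355,.045),1.4,16)"
```

```text
t 35.33 tcp [0.4862 0.4726 0.3147] grasp [0.4734 0.3974 0.1798] z [-0.082 -0.485 -0.87 ] y [-0.985  0.174 -0.004] j [ 0.824  0.769  0.578  1.823 -0.273 -0.509] w 0.0294 F [ 0.5  0.2 -1.3]
e 60.3 tcp [0.485 0.473 0.189] xyz [-0.0621  0.002   0.109 ] ang [-0.0013  0.0035 -0.0055] len 0.126 0.4
```

Request:
{"api": "servo_tool", "payload": {
  "moves": [
    {"xyz":[-0.016,0.001,0.027],"angular":[0,0.003,-0.005],"hand":255},
    {"xyz":[-0.031,0.001,0.054],"angular":[0,0.003,-0.005],"hand":255},
    {"xyz":[-0.046,0.002,0.081],"angular":[0,0.003,-0.005],"hand":255},
    {"xyz":[-0.057,0.002,0.1],"angular":[0,0.003,-0.005],"hand":255},
    {"xyz":[-0.062,0.002,0.109],"angular":[0,0.003,-0.005],"hand":255},
    {"xyz":[-0.062,0.002,0.109],"angular":[0,0.003,-0.005],"hand":255},
    {"xyz":[-0.062,0.002,0.109],"angular":[0,0.003,-0.005],"hand":255}
  ]
}}

```text
t: 35.92
tool_pos: [0.4854, 0.4726, 0.1929]
orientation: [-3.138, -0.515, -1.744]
force: [-0.2, -0.1, -1.6]
width: 0.0292
```

```bash
python3 -c "
from g import *
st(); target((.465,.355,.032),1.4,16)"
```

```text
t 35.92 tcp [0.4854 0.4726 0.1929] grasp [0.4728 0.3973 0.058 ] z [-0.081 -0.486 -0.87 ] y [-0.985  0.17  -0.003] j [ 0.825  0.83   0.387  1.57  -0.273 -0.512] w 0.0292 F [-0.2 -0.1 -1.6]
e 60.3 tcp [0.485 0.473 0.176] xyz [-0.0087  0.0007  0.0143] ang [-0.0025  0.0032 -0.002 ] len 0.017 0.3
```

Request:
{"api": "servo_tool", "payload": {
  "moves": [
    {"xyz":[-0.003,0,0.005],"angular":[0,0.003,0],"hand":255},
    {"xyz":[-0.005,0,0.009],"angular":[0,0.003,0],"hand":255},
    {"xyz":[-0.007,0,0.012],"angular":[0,0.003,0],"hand":255},
    {"xyz":[-0.0085,0,0.0138],"angular":[0,0.003,0],"hand":255},
    {"xyz":[-0.0085,0,0.0138],"angular":[0,0.003,0],"hand":255},
    {"xyz":[-0.0085,0,0.0138],"angular":[0,0.003,0],"hand":255}
  ]
}}

```text
t: 36.42
tool_pos: [0.4852, 0.4743, 0.1767]
orientation: [-3.137, -0.519, -1.742]
force: [0.6, 2.1, 10.1]
width: 0.0294
```

```bash
python3 -c "
from g import *
st(); target((.465,.355,.032),1.4,16)"
```

```text
t 36.42 tcp [0.4852 0.4743 0.1767] grasp [0.4728 0.3985 0.0421] z [-0.08  -0.489 -0.869] y [-0.986  0.168 -0.004] j [ 0.827  0.845  0.375  1.546 -0.275 -0.51 ] w 0.0294 F [ 0.6  2.1 10.1]
e 60.3 tcp [0.485 0.473 0.176] xyz [0.0007 0.0003 0.001 ] ang [-0.0041 -0.0002 -0.0005] len 0.001 0.2
```

Request:
{"api": "servo_tool", "payload": {
  "moves": [
    {"xyz":[0,0,0],"angular":[0,0,0],"hand":160},
    {"xyz":[0,0,0],"angular":[0,0,0],"hand":100},
    {"xyz":[0,0,0],"angular":[0,0,0],"hand":50},
    {"xyz":[0,0,0],"angular":[0,0,0],"hand":0},
    {"xyz":[0,0,0],"angular":[0,0,0],"hand":0},
    {"xyz":[0,0,0],"angular":[0,0,0],"hand":0},
    {"xyz":[0,0,-0.03],"angular":[0,0,0],"hand":0},
    {"xyz":[0,0,-0.07],"angular":[0,0,0],"hand":0},
    {"xyz":[0,0,-0.11],"angular":[0,0,0],"hand":0},
    {"xyz":[0,0,-0.14],"angular":[0,0,0],"hand":0}
  ]
}}

```text
t: 37.25
tool_pos: [0.4964, 0.5433, 0.2995]
orientation: [-3.138, -0.517, -1.743]
force: [1.0, 1.4, -0.1]
width: 0.0852
```

Request:
{"api": "servo_tool", "payload": {
  "moves": [
    {"xyz":[0.02,0,-0.035],"angular":[0,0,0],"hand":0},
    {"xyz":[0.05,0,-0.06],"angular":[0,0,0],"hand":0},
    {"xyz":[0.08,0,-0.08],"angular":[0,0,0],"hand":0},
    {"xyz":[0.08,0,-0.08],"angular":[0,0,0],"hand":0}
  ]
}}

```text
t: 37.58
tool_pos: [0.491, 0.5111, 0.4132]
orientation: [-3.134, -0.513, -1.745]
force: [0.4, -0.1, 0.6]
width: 0.0853
```

```bash
python3 -c "
from fit import *
st(); S={n:snap(n) for n in ['scene','wrist','side']}
for n,s in S.items():
  for d in r.outline_of('plug_a',n):
    p=onz(s,d['at'],.032)
    print(n,p.round(3),round(d['confidence'],2), fit([(s,d['region'])],p[:2],z=.032) if abs(p[1]-.36)<.1 else '')
im=np.vstack([np.hstack([cv2.resize(S['scene']['color'],(400,300)),cv2.resize(S['wrist']['color'],(400,300))]),np.hstack([cv2.resize(S['scene']['color'][130:240,290:437],(400,300)),cv2.resize(S['side']['color'],(400,300))])])
cv2.imwrite('pics/fin.png',im[...,::-1])"
```

```text
t 37.58 tcp [0.491  0.5111 0.4132] grasp [0.479  0.436  0.2782] z [-0.077 -0.485 -0.871] y [-0.985  0.17  -0.007] j [ 0.854  0.867  1.031  2.18  -0.263 -0.484] w 0.0853 F [ 0.4 -0.1  0.6]
scene [0.458 0.373 0.032] 0.93 (array([0.4707546 , 0.35515217, 1.43825078]), np.float64(0.006423193961381912))
scene [ 0.314 -0.167  0.032] 0.93 
scene [ 0.255 -0.475  0.032] 0.62 
scene [0.589 0.359 0.032] 0.58 (array([0.58794222, 0.35514529, 1.31569502]), np.float64(0.16072191298007965))
wrist [0.581 0.359 0.032] 0.87 (array([0.58453184, 0.3552973 , 1.41028477]), np.float64(0.043007154017686844))
wrist [0.465 0.361 0.032] 0.63 (array([0.46537286, 0.3568792 , 1.41773304]), np.float64(0.014575321227312088))
side [ 0.247 -0.475  0.032] 0.82 
side [ 0.308 -0.18   0.032] 0.66 
side [0.58  0.35  0.032] 0.59 (array([0.58582537, 0.35340555, 1.39230147]), np.float64(0.02033899538218975))
side [0.459 0.335 0.032] 0.59 (array([0.46802007, 0.35265752, 1.41314028]), np.float64(0.009983045049011707))
```

View pics/fin.png

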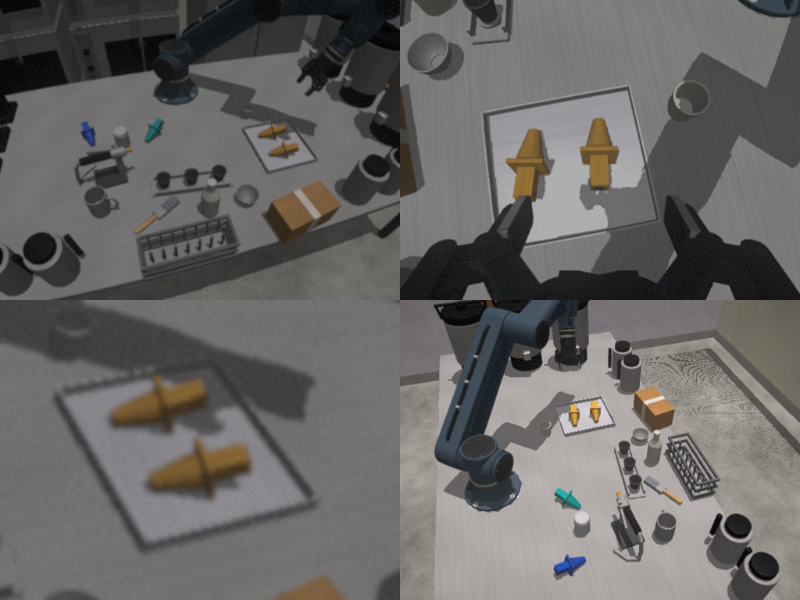

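```bash
python3 -c "
from h import *
print(r.sign_off()); st()"
```

```text
the job is handed in; nothing more can be done
None
the job is handed in; nothing more can be done
```

I handed the job in at about 38 s of the 210 s allowed. Only two brass plugs were present, and I left the turquoise and blue look-alikes alone.

- **Rinse:** I stood the plugs in the two end cups and let go. I then held the trigger squeezed for about 3.4 s and let it spring back. Afterwards the trigger bar was at its original angle in the wrist picture.
- **Tray:** Both plugs lie flat on the tray floor, about 12 cm apart and clear of the rim. All three cameras put their centres near (0.586, 0.355) and (0.467, 0.355). The tray's centre is about (0.527, 0.367). The last pictures show the other things still standing where they were, and the arm clear of everything.

Three checks were weak or disagreed:
- **First plug's seat:** the automatic fit gave a tilt of about 0.1 rad, over the 0.08 limit. The cup hides the cone, so I relied on the picture, which showed the plug upright, and on the seating height and contact force.
- **Squeeze opening:** it read 33.5 mm against a nominal 36 mm; I took that as fully squeezed.
- **First plug to reach the tray (from the end cup nearest the gun):** the scene camera's fit was poor for it, but the wrist and side cameras agreed.

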